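Plug the drive shaft into a worm gearmotor and lock it with the keeper

TASK

Take the square-headed drive shaft from the stand and plug it into the upright hollow output of the gearmotor: down in the bore its flat tongue meets a slotted coupling, so press lightly and turn the shaft until the tongue drops into the slot, then push it home until its collar sits flat on the bearing cover. Never press, twist or drop it against the gearmotor with more than 35 N. Then swing the keeper plate fully shut over the collar, and leave the round-headed shaft hanging in the stand and the other things where they are.

Things in the scene. Friction and masses are not known exactly. Their poses are not given: they have to be found in the camera images.
- drive_shaft: Steel shaft to plug in, about 0.32 kg, hanging upright by its collar in the stand. Origin on its axis at the collar's underside, z up. Collar 44 mm across, z 0 to 6 mm; above it a square head 18 x 18 mm, faces square to x and y, z 6 to 56 mm, to hold it by; below, round 24 mm across to z -26 mm, then the flat tongue to z -42 mm (see shaft_end).
- shaft_end (a point): Centre of the drive shaft's lower end, axes as the shaft's. The tongue above it is 16 mm long, 20 mm wide along the shaft's x axis and 10 mm thick along its y axis, with a small lead-in. A half turn gives the same fit.
- idler_shaft: Round-headed steel shaft in the stand's other hole, not used, stays there: same collar and length, head round and 20 mm across, lower end round without a tongue. Origin at the collar's underside.
- shaft_stand: Fixed aluminium stand, origin on the bench under its centre, z up: plate 64 mm (x) by 150 mm (y), top at z 56 mm. Two 27 mm holes at y -42 and +42 mm, in which the shafts hang with their collars on the plate; which shaft is in which hole varies. To be clear of it a shaft must rise more than 42 mm.
- gear_unit: Fixed grey worm gearmotor, origin on the bench under the axis of its hollow output, z up. Housing 101 x 101 mm, 56 mm high, foot rails to y +-56 mm; finned motor 60 mm thick along y to +154 mm at x 14 mm; terminal box on it to z 79 mm, y +71 to +117 mm. On top a round bearing cover, 60 mm across, face at z 60 mm.
- bore_mouth (a point): Centre of the bore, 25.5 mm across, at the bearing cover's face; the underside of the collar must end here. Axes as the gearmotor's.
- slot_face (a point): On the bore's axis, 28 mm below bore_mouth: face of the steel coupling, whose slot (12 mm wide, over 16 mm deep) takes the tongue with 0.1 rad play. Axes as the gearmotor's. The slot's direction, deep in the bore, is not measured: anywhere within 0.7 rad of the x axis. Tongue across it: collar stands 14 mm up; in line, it sinks. The coupling is stiff (0.35 N m) and does not follow a light rub.
- keeper (a joint): Angle (rad) of the keeper, a steel plate 4 mm thick, 12 mm wide: 0 = shut against its stop, nose over the collar's edge, 1.5 mm above the seated collar; found open, 1.2 to 1.6. Shutting turns it clockwise seen from above. It stays where left (0.05 N m of friction). Its underside is 8 mm, its top 12 mm above the bearing cover. Shut early, it blocks the collar.
- keeper_pivot (a point): Axis of the keeper's upright pivot, at the plate's top face, at x -36, y -36 mm of the gearmotor. The pivot screw rises 4 mm above the plate.
- keeper_post (a point): Top centre of the keeper's round black finger post, 12 mm thick, rising 14 mm above the plate (26 mm above the bearing cover), 28 mm from the pivot on the side away from the nose. Push it sideways round the pivot to swing the keeper.
- oil_bottle: Small oil bottle with a pointed cap, 35 mm across, 107 mm high, standing; bystander. Origin under its centre.
- parts_cup: Small light open cup, 62 mm across, 32 mm high; bystander. Origin under its centre.
- hex_key: 6 mm hex key lying on the bench, 89 mm long; bystander. Origin under its centre.
- drawer_stack: Fixed clear drawer unit on bins between the stand and the gearmotor, not used. With the bins beside it, it fills x 0.53 to 0.82 m, y -0.21 to +0.27 m, up to 0.23 m above the bench; in front of it lie open compartment boxes up to 0.07 m high. Carry the shaft in front of it or well above it. Origin under its centre, 80 mm above the bench.

How it is judged (in metres and radians):
On the way:
1. The drive shaft is fully home in the gearmotor, collar on the bearing cover, while the keeper is still open (horizontal distance between drive_shaft and bore_mouth below 0.003 m and z of drive_shaft in the frame of bore_mouth below 0.0025 m and angle between drive_shaft's own z axis and vertical below 0.06 rad and value of joint keeper above 0.6 rad), for 0.2 s.
At the end, for the whole second after the job is handed in: The drive shaft stands in the bore within 3 mm of its axis, upright within 0.06 rad, its collar less than 2.5 mm above the bearing cover, at rest; the keeper is within 0.15 rad of its stop; the round-headed shaft hangs upright in its hole of the stand (horizontal distance between drive_shaft and bore_mouth below 0.003 m and z of drive_shaft in the frame of bore_mouth below 0.0025 m and angle between drive_shaft's own z axis and vertical below 0.06 rad and value of joint keeper below 0.15 rad and linear speed of drive_shaft below 0.02 m/s and horizontal distance between idler_shaft and shaft_stand below 0.046 m and z of idler_shaft in the frame of shaft_stand below 0.06 m and angle between idler_shaft's own z axis and vertical below 0.1 rad); the robot touches nothing.
It fails at once if The drive shaft bears on the gearmotor with more than 35 N (contact force between drive_shaft and gear_unit above 35 N).
It fails at once if The round-headed shaft is moved by more than 20 mm (distance of idler_shaft from where it was at the start of the episode above 0.02 m).
It fails at once if The oil bottle, the cup or the hex key is moved by more than 30 mm, or the bottle is tipped over (distance of any of oil_bottle, parts_cup, hex_key from where it was at the start of the episode above 0.03 m or angle between oil_bottle's own z axis and vertical above 0.6 rad).
It also fails if it takes over 72 s, if anything falls off the work surface, if the arm or the gripper's body presses on something with over 40 N, if the wrist force passes 120 N, or if a joint passes its speed limit or range.

ROBOT

A 6-joint arm with a two-finger parallel gripper is mounted at the origin on a cart in front of the work surface, level with it; the furniture and walls round the work are solid. World frame = base frame: x ahead of the robot, y to its left, z up, the work surface at z = 0. Lengths are in mm, angles in degrees, forces in N, time in s.
With the tool pointing down it reaches from about 250 to 800 mm from the base axis. Payload 3.9 kg.
Tool frame: the origin (TCP) lies at the very end of the fingers, on their centre line; the grasp point (between the pads) lies 19 mm behind it; z points along the fingers, y is the line along which they close (so a half turn about z gives the same grasp; the last joint's range is limited). The gripper opens to 85 mm and grips with 20 to 120 N. Pads are 22 mm wide; open, the fingers measure 114 mm over their backs; the gripper's body (76 mm by 85 mm) begins 54 mm behind the grasp point. The pads swing forward as they close: fully open they stand 13 mm farther back than shut.
Start: joints at [-71.276, 14.897, -7.913, 67.191, 0, 90], TCP at [168.528, -497.206, 231.304] pointing down, gripper open.
Joint ranges: [-159.42, 159.42], [-47.68, 98.78], [-73.54, 78.23], [-108.79, 121.32], [-90, 84.71], [-180, 180]. Speed limits (degrees/s): [147.25, 147.25, 180, 180, 180, 180].

INTERFACE

Orientations are given as a 3x3 rotation matrix whose columns are the frame's x, y, z axes.
In Python, from workcell import status, capture, calibration, order gives the robot as it stands.
- The arm moves only by the shell command python3 -m pendant 'ROWS' [OPENING]. ROWS is JSON, a list of rows, each an object of numbers: "dx", "dy", "dz": the shift along the tool's x, y, z in cm; "rx", "ry", "rz": the turn, a rotation vector about the tool's x, y, z in degrees. In form: [{"dx": .., "dy": .., "dz": .., "rx": .., "ry": .., "rz": ..}, ...]. A call has 1 to 10 rows; each row shifts and turns the commanded pose from where the row before left it, along the tool's axes as they then stand; what a row does not reach is not made up. A row lasts 1/12 s, in which the tool goes at most 41.7 mm and 7.16 degrees, less where a joint would pass 70% of its speed; a pose out of reach is approached as far as the arm can. A call with a gripper value outside its range is refused whole. OPENING is the opening, from 0 (shut) to 1 (fully open), set as the call begins (- or left out, the last holds). The fingers move at their own pace and stop on an object; the grip force is fixed at half the most. Time passes only in rows, so rows that do not move let the fingers close. It gives the time, the measured TCP pose, the force, the opening and the grip force at its end, in the units of the state.
- status.state(): the state, without advancing time (a new reading comes with each control period).
- capture(name): name is "scene" or "top" or "wrist"; returns (picture, depth): 384x512x3 uint8, red, green, blue; 384x512 float32, mm along the optical axis (not along the pixel's ray), 0 where there is no reading.
- calibration(name): a dict with "mtx" (3x3 intrinsics, pixels), "R" (3x3) and "t" (3): a world point X has camera coordinates R X + t. Camera axes: x right, y down, z forward; pixel columns grow to the right and rows downward; lengths in mm; the calibration is good to about 2 mm. A picture is of the moment at which its call begins: read the wrist's pose just before it. calibration takes no time and is no camera call; for the wrist camera it gives the pose at the moment of the call.
- order.finish_job(): hands the job in; it is judged then, once.
The state is a dict: "time_s": time; "q": joint angles; "joint_velocities": joint speeds; "joint_efforts": joint torques, N m; "tool_pos": TCP position; "orientation": TCP orientation; "force": force on the tool from outside, world axes, zero at the start; "wrist_torque": the same for the moment, N m; "grip_width": opening from 0.0 (shut) to 1.0 (fully open); "grip_force": force on a finger pad.
Only numpy, scipy, OpenCV 4.12 (cv2) and the standard library are available. Lean on these libraries where they do the work, as an engineer would, in place of code of your own. Each camera call takes 0.05 s, during which the arm holds its last target. There are 200 camera calls.

## Working session

There is one attempt and no reset: what is moved stays moved. The work goes in short steps, Python scripts to look and compute and a shell command to move; the robot and the scene stay as the last step left them, time stands still between calls to the robot, and variables do not carry over. Pictures are saved under pics/ and viewed, at most 13 in all, crops included, and the job is handed in when it is done.

```bash
mkdir -p pics; ls
cat > h.py <<'E'
import numpy as np, cv2
from workcell import status, capture, calibration, order
def cloud(n):
    c=calibration(n); p,d=capture(n)
    K=np.array(c["mtx"]);R=np.array(c["R"]);t=np.array(c["t"])
    v,u=np.mgrid[0:384,0:512]
    X=np.stack([(u-K[0,2])/K[0,0]*d,(v-K[1,2])/K[1,1]*d,d],-1)
    W=(X-t)@R
    W[d==0]=np.nan
    return p,d,W
E
python3 - <<'E'
from h import *
s=status.state(); print({k:np.round(v,3).tolist() for k,v in s.items()})
for n in("scene","top"):
    p,d,W=cloud(n); np.savez(n+".npz",p=p,W=W)
    cv2.imwrite(f"pics/{n}0.png",cv2.resize(p[:,:,::-1],(800,600)))
    c=calibration(n); print(n,np.round(-np.array(c["R"]).T@c["t"]),np.round(c["mtx"]).tolist())
E
```

```text
pics
{'time_s': 0.0, 'q': [-71.277, 14.936, -7.988, 67.191, -0.003, 90.001], 'joint_velocities': [-0.082, 0.072, 0.024, -0.049, -0.111, 0.044], 'joint_efforts': [0.001, -40.568, 25.392, 0.019, 0.0, 0.0], 'tool_pos': [168.28, -496.556, 230.451], 'orientation': [[0.947, 0.321, -0.001], [0.321, -0.947, 0.002], [-0.0, -0.002, -1.0]], 'force': [0.215, -0.188, -0.498], 'wrist_torque': [-0.002, 0.021, 0.028], 'grip_force': 0.0, 'grip_width': 0.999}
scene [-503.  713.  892.] [[444.0, 0.0, 255.0], [0.0, 444.0, 193.0], [0.0, 0.0, 1.0]]
top [ 390.   18. 1275.] [[348.0, 0.0, 256.0], [0.0, 348.0, 195.0], [0.0, 0.0, 1.0]]
```

View pics/top0.png

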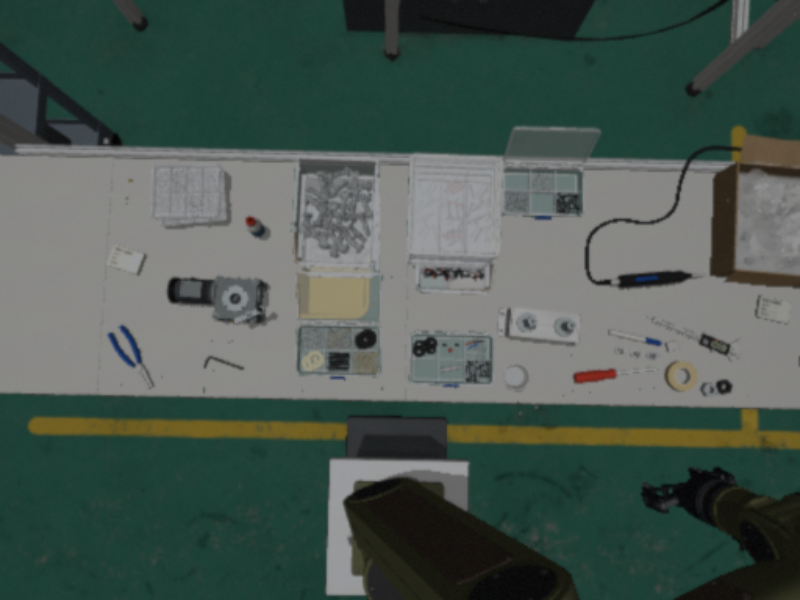

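View pics/scene0.png

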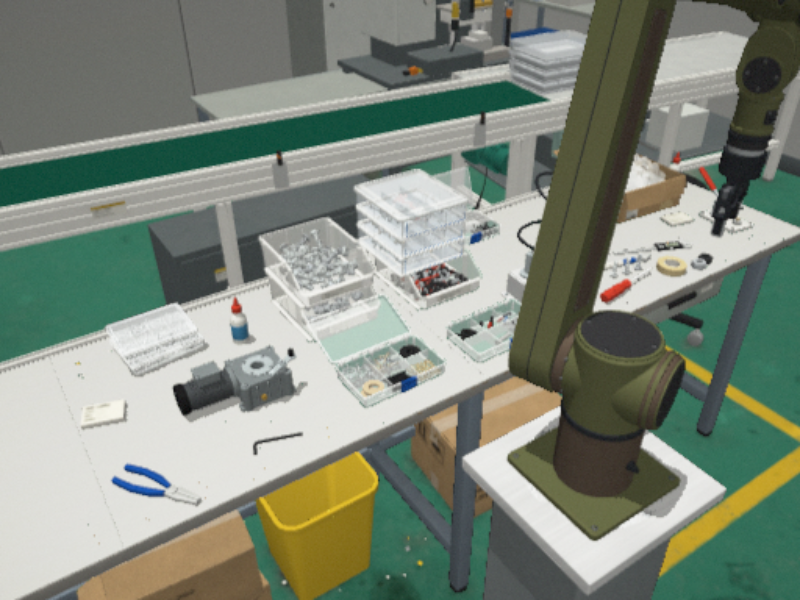

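The top view shows the stand at about (543,325) with shafts at (527,322) and (565,326). The gearmotor bore is at (235,298), with the keeper near (255,318), the hex key at (222,362), the bottle at (255,225) and the cup at (515,376). Next I'll measure these.

Run:
```python
from h import *
z=np.load("top.npz");W=z["W"];p=z["p"]
def at(u,v,r=1):
    u=int(u*.64);v=int(v*.64);return np.nanmedian(W[v-r:v+r+1,u-r:u+r+1].reshape(-1,3),0).round(1)
for n,u,v in[("sh1",527,322),("sh2",565,326),("stand",546,325),("bore",235,298),("cov",235,288),("motor",190,291),("cup",515,376),("hex",222,362),("bot",254,226)]: print(n,at(u,v))
# stand plate pts
m=(abs(W[...,2]-56)<8)&(abs(W[...,1]+210)<130)&(W[...,0]>250)&(W[...,0]<480)&(W[...,1]<-120)
P=W[m][:,:2].astype(np.float32);print(len(P),cv2.minAreaRect(P))
m=(W[...,2]>72)&(W[...,2]<130)&(W[...,0]>280)&(W[...,0]<480)&(W[...,1]<-110)&(W[...,1]>-330)
n,l=cv2.connectedComponents(m.astype(np.uint8))
for i in range(1,n): print("head",(l==i).sum(),np.median(W[l==i],0).round(1),W[l==i][:,2].max())
m=(abs(W[...,2]-58)<7)&(W[...,0]>280)&(W[...,0]<480)&(W[...,1]>300)&(W[...,1]<500)
P=W[m][:,:2].astype(np.float32);print("gear",len(P),cv2.minAreaRect(P))
p=z["p"][150:240,85:190];cv2.imwrite("pics/a.png",cv2.resize(p[:,:,::-1],None,fx=6,fy=6,interpolation=2))
```

```text
sh1 [ 464.7 -268.8  103.3]
sh2 [ 460.  -352.6   94. ]
stand [ 461.5 -322.3   55.6]
bore [513.  384.4  32.7]
cov [531.3 377.5  59.9]
motor [520.3 470.6  80.9]
cup [ 3.467e+02 -2.643e+02  1.000e-01]
hex [366.3 415.4   4.1]
bot [670.6 337.1  73.1]
330 ((454.58843994140625, -289.2066650390625), (49.51517105102539, 101.61214447021484), 0.20109933614730835)
head 43 [ 464.7 -273.3  109.7] 116.200446667721
gear 116 ((470.0047607421875, 378.8330078125), (98.87504577636719, 20.945646286010742), 88.660888671875)
```

Run:
```python
from h import *
s=status.state();R=np.array(s["orientation"]);t=np.array(s["tool_pos"])
c=calibration("wrist");Rc=np.array(c["R"]);pc=-Rc.T@c["t"]
print("cam in tool",(R.T@(pc-t)).round(1),(R.T@Rc.T).round(3).tolist(),np.round(c["mtx"]))
print("to stand",(R.T@(np.array([400,-312,250])-t)).round(1))
```

```text
cam in tool [ 6.680e+01  1.000e-01 -1.428e+02] [[0.0, -0.965, -0.263], [1.0, 0.0, 0.0], [-0.0, -0.263, 0.965]] [[268.   0. 253.]
 [  0. 268. 187.]
 [  0.   0.   1.]]
to stand [ 278.7 -100.5  -19.3]
```

```bash
python3 -m pendant '[{"dx":3.4,"dy":-1},{"dx":3.4,"dy":-1},{"dx":3.4,"dy":-1},{"dx":3.4,"dy":-1},{"dx":3.4,"dy":-1},{"dx":3.4,"dy":-1},{"dx":3.4,"dy":-1},{"dx":3.4,"dy":-1},{"dx":3.4,"dy":-1}]' 1
python3 -m pendant '[{"rz":6.2},{"rz":6.2},{"rz":6.2},{}]'
python3 - <<'E'
from h import *
p,d,W=cloud("wrist");np.savez("w1.npz",p=p,W=W)
cv2.imwrite("pics/w1.png",cv2.resize(p[:,:,::-1],(800,600)))
E
```

```text
schema error: expected keys dx, dy, dz, rx, ry, rz
schema error: expected keys dx, dy, dz, rx, ry, rz
```

View pics/w1.png

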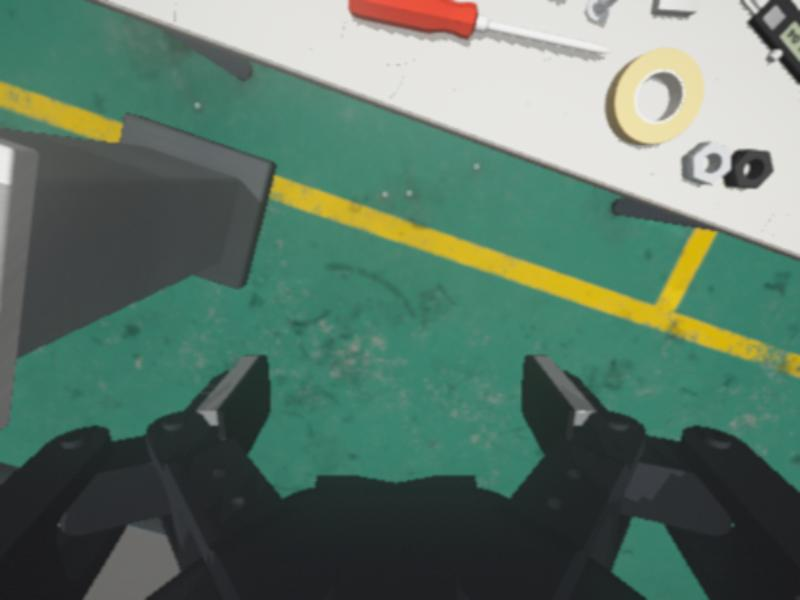

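The move was refused because every row needs all six keys. The picture shows the open fingers at the bottom, (245,400) and (545,400), and the area ahead is clear.

```bash
python3 -m pendant '[{"dx":3.5,"dy":-1.25,"dz":0,"rx":0,"ry":0,"rz":0},{"dx":3.5,"dy":-1.25,"dz":0,"rx":0,"ry":0,"rz":0},{"dx":3.5,"dy":-1.25,"dz":0,"rx":0,"ry":0,"rz":0},{"dx":3.5,"dy":-1.25,"dz":0,"rx":0,"ry":0,"rz":0},{"dx":3.5,"dy":-1.25,"dz":0,"rx":0,"ry":0,"rz":0},{"dx":3.5,"dy":-1.25,"dz":0,"rx":0,"ry":0,"rz":0},{"dx":3.5,"dy":-1.25,"dz":0,"rx":0,"ry":0,"rz":0},{"dx":3.5,"dy":-1.25,"dz":0,"rx":0,"ry":0,"rz":0}]' 1
python3 -m pendant '[{"dx":0,"dy":0,"dz":0,"rx":0,"ry":0,"rz":6.2},{"dx":0,"dy":0,"dz":0,"rx":0,"ry":0,"rz":6.2},{"dx":0,"dy":0,"dz":0,"rx":0,"ry":0,"rz":6.2},{"dx":0,"dy":0,"dz":0,"rx":0,"ry":0,"rz":0}]'
python3 - <<'E'
from h import *
p,d,W=cloud("wrist");np.savez("w1.npz",p=p,W=W)
cv2.imwrite("pics/w1.png",cv2.resize(p[:,:,::-1],(800,600)))
E
```

```text
time_s: 0.82
tool_pos: [402.6, -311.1, 231.1]
orientation: [[0.947, 0.321, -0.0], [0.321, -0.947, 0.0], [-0.0, -0.0, -1.0]]
force: [-0.2, -1.2, -0.2]
grip_width: 1.004
grip_force: 0.0
time_s: 1.15
tool_pos: [401.7, -312.1, 230.9]
orientation: [[1.0, 0.001, -0.001], [0.001, -1.0, 0.0], [-0.001, -0.0, -1.0]]
force: [-0.6, 0.7, 0.3]
grip_width: 0.999
grip_force: 0.0
```

View pics/w1.png

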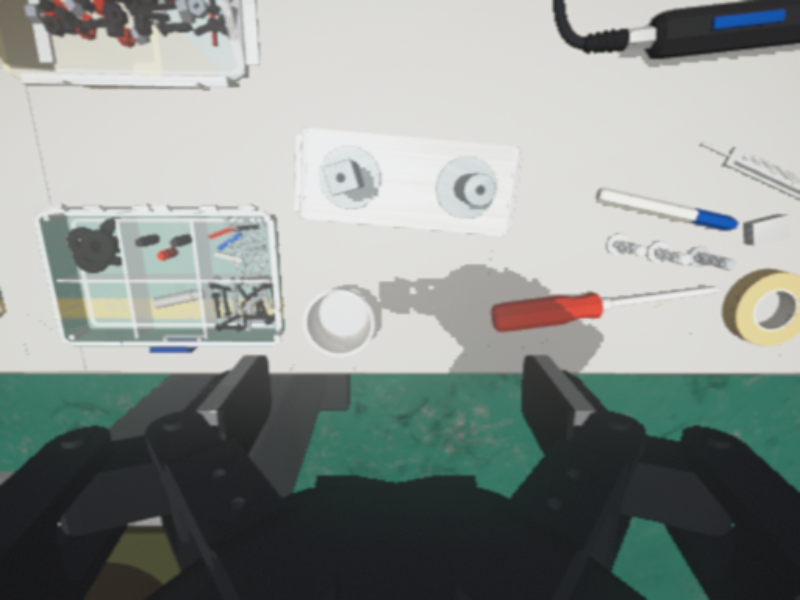

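The wrist view shows the square head at about (341,178) on the left, which is the drive shaft at y≈-270. The round head is at (478,188) and the cup at (340,322).

Run:
```python
from h import *
z=np.load("w1.npz");W=z["W"];p=z["p"]
reg=(W[...,0]>400)&(W[...,0]<520)&(W[...,1]<-220)&(W[...,1]>-400)
m=reg&(abs(W[...,2]-56)<2.5)
r=cv2.minAreaRect(W[m][:,:2].astype(np.float32));print("plate",m.sum(),r,np.median(W[m][:,2]))
m=reg&(W[...,2]>106)
n,l=cv2.connectedComponents(m.astype(np.uint8))
for i in range(1,n):
    P=W[l==i]
    if len(P)>20:
        r=cv2.minAreaRect(P[:,:2].astype(np.float32)); print("head",len(P),P.mean(0).round(1),np.round(r[0],1),np.round(r[1],1),r[2])
m=reg&(abs(W[...,2]-62)<2)
n,l=cv2.connectedComponents(m.astype(np.uint8))
for i in range(1,n):
    P=W[l==i]
    if len(P)>60:
        r=cv2.minEnclosingCircle(P[:,:2].astype(np.float32)); print("collar",len(P),r)
c=p[90:140,185:270];cv2.imwrite("pics/c.png",cv2.resize(c[:,:,::-1],None,fx=8,fy=8,interpolation=2))
m=(W[...,2]>28)&(W[...,2]<36)&(W[...,0]<400)&(W[...,0]>300)&(W[...,1]>-310)&(W[...,1]<-225)
print("cup",cv2.minEnclosingCircle(W[m][:,:2].astype(np.float32)))
```

```text
plate 5374 ((464.6766662597656, -320.4022216796875), (157.75015258789062, 64.19541931152344), 85.1760482788086) 56.114308799157655
head 378 [ 468.9 -278.7  112. ] [ 468.7 -278.3] [17.9 18.2] 15.805893898010254
head 359 [ 461.8 -362.2  112. ] [ 461.6 -362.4] [19.5 18.6] 89.85405731201172
head 41570 [ 414.1 -312.7  310.8] [ 412.  -311.8] [149.3  23.9] 89.9963150024414
collar 794 ((468.64453125, -278.174560546875), 21.936283111572266)
collar 750 ((461.6270446777344, -362.6198425292969), 22.0078067779541)
cup ((346.70989990234375, -262.27301025390625), 31.25324249267578)
```

View pics/c.png

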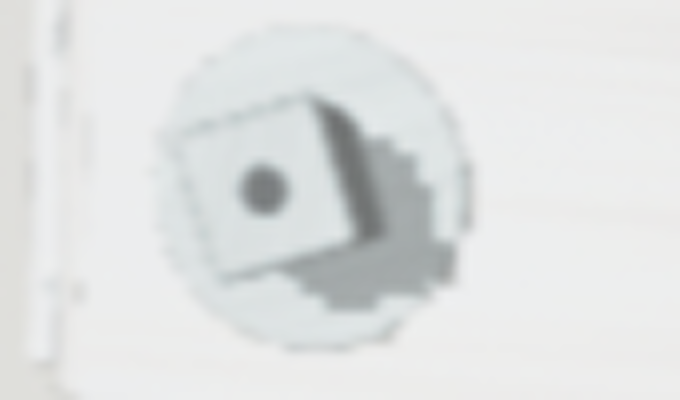

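```bash
python3 -m pendant '[{"dx":0,"dy":0,"dz":0,"rx":0,"ry":0,"rz":-5.3},{"dx":0,"dy":0,"dz":0,"rx":0,"ry":0,"rz":-5.4},{"dx":0,"dy":0,"dz":0,"rx":0,"ry":0,"rz":-5.3},{"dx":3.7,"dy":-0.7,"dz":0,"rx":0,"ry":0,"rz":0},{"dx":3.7,"dy":-0.7,"dz":0,"rx":0,"ry":0,"rz":0},{"dx":0,"dy":0,"dz":0,"rx":0,"ry":0,"rz":0},{"dx":0,"dy":0,"dz":0,"rx":0,"ry":0,"rz":0}]' 0.6
python3 - <<'E'
from h import *
s=status.state();print(np.round(s["q"],1))
p,d,W=cloud("wrist")
reg=(W[...,0]>430)&(W[...,0]<500)&(W[...,1]<-250)&(W[...,1]>-310)
for lo,hi in((107,116),(60,64.5)):
    P=W[reg&(W[...,2]>lo)&(W[...,2]<hi)];print(len(P),P.mean(0),cv2.minAreaRect(P[:,:2].astype(np.float32)),cv2.minEnclosingCircle(P[:,:2].astype(np.float32)))
R=np.array(s["orientation"]);print(s["tool_pos"],np.degrees(np.arctan2(R[1,0],R[0,0])))
E
```

```text
time_s: 1.78
tool_pos: [469.8, -278.1, 230.9]
orientation: [[0.959, 0.282, -0.0], [0.282, -0.959, 0.0], [-0.0, -0.0, -1.0]]
force: [-0.3, -0.1, 0.4]
grip_width: 0.598
grip_force: 0.0
[-30.6  17.   -5.   68.   -0.  133. ]
321 [ 469.36551391 -278.01787114  112.02448326] ((468.953857421875, -278.0465087890625), (17.736974716186523, 17.32569122314453), 16.464984893798828) ((468.87213134765625, -278.16204833984375), 11.938600540161133)
620 [ 473.36044473 -276.77313779   62.17982789] ((470.4144287109375, -278.1394958496094), (39.05607604980469, 42.89083480834961), 16.403776168823242) ((468.7606506347656, -278.239013671875), 21.94844627380371)
[ 469.78117859 -278.10975833  230.86436265] 16.37874648233204
```

```bash
python3 -m pendant '[{"dx":0,"dy":0,"dz":0,"rx":0,"ry":0,"rz":-7},{"dx":0,"dy":0,"dz":0,"rx":0,"ry":0,"rz":-7},{"dx":0,"dy":0,"dz":0,"rx":0,"ry":0,"rz":-7},{"dx":0,"dy":0,"dz":0,"rx":0,"ry":0,"rz":-7},{"dx":0,"dy":0,"dz":0,"rx":0,"ry":0,"rz":-7},{"dx":0,"dy":0,"dz":0,"rx":0,"ry":0,"rz":-7},{"dx":0,"dy":0,"dz":0,"rx":0,"ry":0,"rz":-7},{"dx":0,"dy":0,"dz":0,"rx":0,"ry":0,"rz":-7},{"dx":0,"dy":0,"dz":0,"rx":0,"ry":0,"rz":-7},{"dx":0,"dy":0,"dz":0,"rx":0,"ry":0,"rz":-7}]'
python3 -m pendant '[{"dx":0,"dy":0,"dz":0,"rx":0,"ry":0,"rz":-7},{"dx":0,"dy":0,"dz":0,"rx":0,"ry":0,"rz":-7},{"dx":0,"dy":0,"dz":0,"rx":0,"ry":0,"rz":-6},{"dx":0,"dy":0,"dz":0,"rx":0,"ry":0,"rz":0},{"dx":0,"dy":0,"dz":0,"rx":0,"ry":0,"rz":0}]'
```

```text
time_s: 2.67
tool_pos: [467.2, -279.3, 231.3]
orientation: [[0.062, 0.998, -0.001], [0.998, -0.062, 0.0], [-0.0, -0.001, -1.0]]
force: [0.4, -0.3, 0.4]
grip_width: 0.6
grip_force: 0.0
time_s: 3.08
tool_pos: [467.7, -279.1, 231.3]
orientation: [[-0.274, 0.962, -0.001], [0.962, 0.274, 0.0], [0.0, -0.001, -1.0]]
force: [-0.1, -0.5, -0.7]
grip_width: 0.595
grip_force: 0.0
```

```bash
python3 -m pendant '[{"dx":0.06,"dy":0.13,"dz":3,"rx":0,"ry":0,"rz":-0.5},{"dx":0,"dy":0,"dz":3,"rx":0,"ry":0,"rz":0},{"dx":0,"dy":0,"dz":3,"rx":0,"ry":0,"rz":0},{"dx":0,"dy":0,"dz":3,"rx":0,"ry":0,"rz":0},{"dx":0,"dy":0,"dz":2,"rx":0,"ry":0,"rz":0},{"dx":0,"dy":0,"dz":1.5,"rx":0,"ry":0,"rz":0},{"dx":0,"dy":0,"dz":0,"rx":0,"ry":0,"rz":0},{"dx":0,"dy":0,"dz":0,"rx":0,"ry":0,"rz":0}]'
python3 -m pendant '[{"dx":0,"dy":0,"dz":0,"rx":0,"ry":0,"rz":0},{"dx":0,"dy":0,"dz":0,"rx":0,"ry":0,"rz":0},{"dx":0,"dy":0,"dz":0,"rx":0,"ry":0,"rz":0},{"dx":0,"dy":0,"dz":0,"rx":0,"ry":0,"rz":0},{"dx":0,"dy":0,"dz":0,"rx":0,"ry":0,"rz":0},{"dx":0,"dy":0,"dz":0,"rx":0,"ry":0,"rz":0}]' 0.1
```

```text
time_s: 3.75
tool_pos: [468.8, -277.5, 75.8]
orientation: [[-0.284, 0.959, -0.002], [0.959, 0.284, 0.001], [0.002, -0.002, -1.0]]
force: [0.1, 0.4, 0.7]
grip_width: 0.604
grip_force: 0.0
time_s: 4.25
tool_pos: [469.9, -278.7, 77.8]
orientation: [[-0.285, 0.958, 0.001], [0.958, 0.285, -0.003], [-0.003, -0.0, -1.0]]
force: [-4.0, -1.4, 6.1]
grip_width: 0.198
grip_force: 58.7
```

```bash
python3 -m pendant '[{"dx":0,"dy":0,"dz":-1,"rx":0,"ry":0,"rz":0},{"dx":0,"dy":0,"dz":-1.5,"rx":0,"ry":0,"rz":0},{"dx":0,"dy":0,"dz":-1.5,"rx":0,"ry":0,"rz":0},{"dx":0,"dy":0,"dz":-1.5,"rx":0,"ry":0,"rz":0},{"dx":0,"dy":0,"dz":-2.5,"rx":0,"ry":0,"rz":0},{"dx":0,"dy":0,"dz":-3,"rx":0,"ry":0,"rz":0},{"dx":0,"dy":0,"dz":-3,"rx":0,"ry":0,"rz":0},{"dx":0,"dy":0,"dz":0,"rx":0,"ry":0,"rz":0},{"dx":0,"dy":0,"dz":0,"rx":0,"ry":0,"rz":0}]'
python3 - <<'E'
from h import *
s=status.state();print(s["tool_pos"],s["force"],s["wrist_torque"])
p,d,W=cloud("scene");np.savez("s1.npz",p=p,W=W)
c=calibration("scene");K=np.array(c["mtx"])
X=np.array(c["R"])@(np.array(s["tool_pos"])-[0,0,40])+c["t"];u=K@X/X[2];print(u)
u,v=int(u[0]),int(u[1]);cv2.imwrite("pics/s1.png",cv2.resize(p[max(v-50,0):v+50,u-60:u+60,::-1],None,fx=6,fy=6,interpolation=2))
E
```

```text
time_s: 5.0
tool_pos: [471.4, -278.1, 218.5]
orientation: [[-0.286, 0.958, 0.005], [0.958, 0.286, -0.002], [-0.003, 0.004, -1.0]]
force: [0.6, 0.4, -3.5]
grip_width: 0.201
grip_force: 59.1
[ 471.41424184 -278.05766555  218.5202819 ] [ 0.57174737  0.37475965 -3.48081396] [ 0.01736314  0.02138725 -0.0139267 ]
[340.45786089 144.05073805   1.        ]
```

View pics/s1.png

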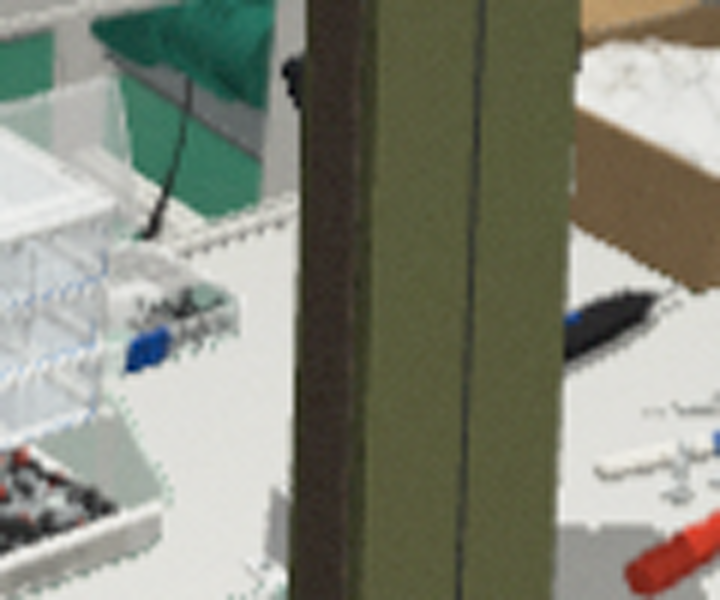

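The arm hides the shaft in this view, but the wrist force shows its weight, so it is held. I'll carry it to the gearmotor side and look there.

```bash
python3 -m pendant '[{"dx":2,"dy":-1.5,"dz":0,"rx":0,"ry":0,"rz":0},{"dx":3.7,"dy":0,"dz":0,"rx":0,"ry":0,"rz":0},{"dx":3.7,"dy":0.9,"dz":0,"rx":0,"ry":0,"rz":0},{"dx":3.7,"dy":0.9,"dz":0,"rx":0,"ry":0,"rz":0},{"dx":3.7,"dy":0.9,"dz":0,"rx":0,"ry":0,"rz":0},{"dx":3.7,"dy":0.9,"dz":0,"rx":0,"ry":0,"rz":0},{"dx":3.7,"dy":0.9,"dz":0,"rx":0,"ry":0,"rz":0},{"dx":3.7,"dy":0.9,"dz":0,"rx":0,"ry":0,"rz":0},{"dx":3.7,"dy":0.9,"dz":0,"rx":0,"ry":0,"rz":0},{"dx":3.7,"dy":0.9,"dz":0,"rx":0,"ry":0,"rz":0}]'
python3 -m pendant '[{"dx":3.7,"dy":1,"dz":0,"rx":0,"ry":0,"rz":0},{"dx":3.7,"dy":1,"dz":0,"rx":0,"ry":0,"rz":0},{"dx":3.7,"dy":1,"dz":0,"rx":0,"ry":0,"rz":0},{"dx":3.7,"dy":1,"dz":0,"rx":0,"ry":0,"rz":0},{"dx":3.7,"dy":1,"dz":0,"rx":0,"ry":0,"rz":0},{"dx":3.7,"dy":1,"dz":0,"rx":0,"ry":0,"rz":0},{"dx":2.5,"dy":1,"dz":0,"rx":0,"ry":0,"rz":0},{"dx":0,"dy":0,"dz":0,"rx":0,"ry":0,"rz":0},{"dx":0,"dy":0,"dz":0,"rx":0,"ry":0,"rz":0}]'
python3 - <<'E'
from h import *
s=status.state();print(s["tool_pos"],s["q"])
p,d,W=cloud("scene")
c=calibration("scene");K=np.array(c["mtx"])
X=np.array(c["R"])@(np.array(s["tool_pos"])-[0,0,40])+c["t"];u=K@X/X[2];print(u)
u,v=int(u[0]),int(u[1]);a=cv2.resize(p[max(v-40,0):v+35,u-50:u+50,::-1],(400,300),interpolation=2)
p,d,W=cloud("wrist");np.savez("w2.npz",p=p,W=W)
cv2.imwrite("pics/g1.png",np.hstack([a,cv2.resize(p[:,:,::-1],(400,300),interpolation=cv2.INTER_AREA)]))
E
```

```text
time_s: 5.88
tool_pos: [421.3, 78.5, 214.5]
orientation: [[-0.286, 0.958, -0.004], [0.958, 0.286, -0.0], [0.001, -0.004, -1.0]]
force: [1.1, 0.3, -3.3]
grip_width: 0.204
grip_force: 59.6
time_s: 6.63
tool_pos: [418.5, 334.2, 213.9]
orientation: [[-0.289, 0.957, -0.003], [0.957, 0.289, -0.003], [-0.002, -0.004, -1.0]]
force: [-0.6, -1.1, -3.6]
grip_width: 0.199
grip_force: 59.6
[418.53332846 334.21296722 213.90779758] [ 3.86064890e+01  1.65734555e+01 -8.19391310e+00  6.54843292e+01
  3.43578190e-03  1.11822253e+02]
[186.16538032 211.90667428   1.        ]
```

View pics/g1.png

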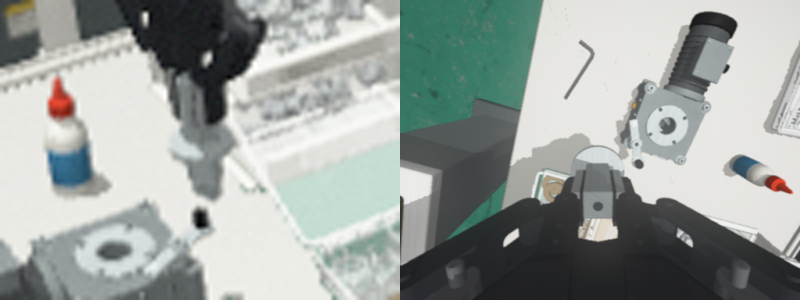

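Left panel: the shaft hangs from the fingers, with its collar at about (190,145) and its tip at (205,190). Right panel: the gearmotor cover is at about (668,125) and the keeper post (black) at (638,163). Next come the gearmotor's position and yaw, and a turn so the tongue's direction can be told apart.

```bash
python3 -m pendant '[{"dx":0,"dy":0,"dz":0,"rx":0,"ry":0,"rz":6.5},{"dx":0,"dy":0,"dz":0,"rx":0,"ry":0,"rz":6.5},{"dx":0,"dy":0,"dz":0,"rx":0,"ry":0,"rz":6.5},{"dx":0,"dy":0,"dz":0,"rx":0,"ry":0,"rz":6.5},{"dx":0,"dy":0,"dz":0,"rx":0,"ry":0,"rz":6.5},{"dx":0,"dy":0,"dz":0,"rx":0,"ry":0,"rz":6},{"dx":0,"dy":0,"dz":0,"rx":0,"ry":0,"rz":0},{"dx":0,"dy":0,"dz":0,"rx":0,"ry":0,"rz":0}]'
python3 - <<'E'
from h import *
z=np.load("w2.npz");W=z["W"]
reg=(W[...,0]>400)&(W[...,0]<620)&(W[...,1]>310)&(W[...,1]<560)
P=W[reg&(abs(W[...,2]-60)<1.6)]
print("z levels",np.histogram(W[reg][:,2],np.arange(50,90,2)))
m=(reg&(abs(W[...,2]-60)<1.8)).astype(np.uint8)
n,l,st,_=cv2.connectedComponentsWithStats(m)
i=1+np.argmax(st[1:,4]);P=W[l==i];print("cover",len(P),cv2.minEnclosingCircle(P[:,:2].astype(np.float32)))
c0=P.mean(0)
m=(reg&(abs(W[...,2]-56)<1.8)).astype(np.uint8)
n,l,st,_=cv2.connectedComponentsWithStats(m);i=1+np.argmax(st[1:,4])
P=W[l==i];print("house",len(P),cv2.minAreaRect(P[:,:2].astype(np.float32)))
P=W[reg&(W[...,2]>76)&(W[...,2]<82)];r=cv2.minAreaRect(P[:,:2].astype(np.float32));print("box",len(P),r)
m=(reg&(W[...,2]>83)&(W[...,2]<90)&(W[...,1]<400)).astype(np.uint8)
n,l,st,_=cv2.connectedComponentsWithStats(m)
for i in range(1,n):
    if st[i,4]>5: print("post?",st[i,4],W[l==i].mean(0).round(1))
m=reg&(abs(W[...,2]-72)<2)&(W[...,1]<430);P=W[m]
if len(P)>5:print("keeper",len(P),P.mean(0),cv2.minAreaRect(P[:,:2].astype(np.float32)))
s=status.state()
p,d,W=cloud("scene")
c=calibration("scene");K=np.array(c["mtx"])
X=np.array(c["R"])@(np.array(s["tool_pos"])-[0,0,40])+c["t"];u=K@X/X[2]
u,v=int(u[0]),int(u[1]);a=cv2.resize(p[v-25:v+20,u-30:u+30,::-1],(400,300),interpolation=2)
z=z["p"];b=cv2.resize(z[90:240,250:450,::-1],(400,300),interpolation=2)
cv2.imwrite("pics/g2.png",np.hstack([a,b]))
E
```

```text
time_s: 7.4
tool_pos: [419.6, 332.1, 216.0]
orientation: [[0.372, 0.928, -0.001], [0.928, -0.372, -0.001], [-0.001, -0.001, -1.0]]
force: [-0.1, 0.6, -3.5]
grip_width: 0.206
grip_force: 59.6
z levels (array([ 425,  446, 2328, 2873, 1466, 1394,   91,   46,   50,   61,  324,
        332,   53,  273, 1555,  169,    5,   44,   41]), array([50, 52, 54, 56, 58, 60, 62, 64, 66, 68, 70, 72, 74, 76, 78, 80, 82,
       84, 86, 88]))
cover 1761 ((507.9683837890625, 375.47454833984375), 29.825693130493164)
house 4351 ((508.4034423828125, 387.947509765625), (126.00045776367188, 99.45465087890625), 88.53043365478516)
box 1997 ((506.1201171875, 403.081298828125), (188.62570190429688, 44.76393127441406), 73.96548461914062)
post? 89 [482.6 316.   85.8]
keeper 539 [469.13155812 343.87729502  72.08239957] ((471.3548583984375, 342.4149169921875), (17.96084976196289, 64.98495483398438), 23.45334243774414)
```

View pics/g2.png

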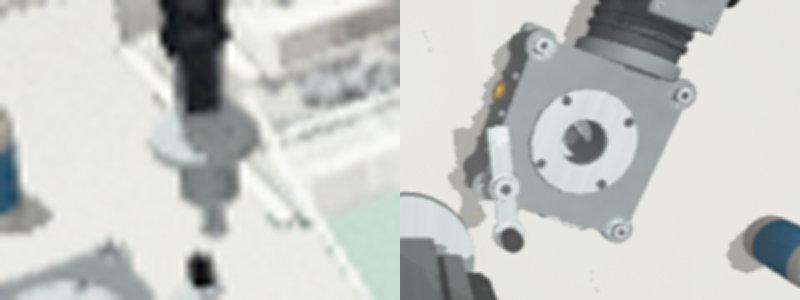

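The tongue shows edge-on at (212,215) in the left panel, so its wide direction is along tool y. The cover is at world (508.0, 375.5), the gearmotor yaw is about -2° and the keeper is open about 1.23 rad. Next I measure the shaft in the hand.

Run:
```python
from h import *
s=status.state();R=np.array(s["orientation"]);t=np.array(s["tool_pos"])
p,d,W=cloud("wrist");T=(W-t)@R
print(np.degrees(np.arctan2(R[1,0],R[0,0])))
reg=(abs(T[...,0]-5)<32)&(abs(T[...,1])<30)
h=np.histogram(T[reg][:,2],np.arange(-45,30,2.5));print([(a,b) for a,b in zip(h[1],h[0]) if b])
for lo,hi in((-39,-32),(9,19)):
    P=T[reg&(T[...,2]>lo)&(T[...,2]<hi)].astype(np.float32)
    if len(P)>10: print(lo,len(P),P.mean(0),P.min(0),P.max(0),cv2.minAreaRect(P[:,:2]))
# collar circle fit on outer edge (forward arc)
P=T[reg&(T[...,2]>9)&(T[...,2]<19)]
b=np.array([P[np.abs(P[:,1]-y)<1].max(0)[0] if (np.abs(P[:,1]-y)<1).any() else np.nan for y in range(-18,19,2)]);y=np.arange(-18,19,2.)
A=np.c_[2*b,2*y,np.ones_like(b)][~np.isnan(b)];x=np.linalg.lstsq(A,(b**2+y**2)[~np.isnan(b)],rcond=None)[0]
print("collar ctr",x[:2],"r",np.sqrt(x[2]+x[0]**2+x[1]**2)); print(b.round(1), (b-np.sqrt(22**2-y**2)).round(1))
# refreshed gear
reg=(W[...,0]>400)&(W[...,0]<620)&(W[...,1]>310)&(W[...,1]<560)
n,l,st,_=cv2.connectedComponentsWithStats((reg&(abs(W[...,2]-60)<1.8)).astype(np.uint8));i=1+np.argmax(st[1:,4]);P=W[l==i];print("cover",len(P),cv2.minEnclosingCircle(P[:,:2].astype(np.float32)))
```

```text
68.18509200695732
[(np.float64(-45.0), np.int64(279)), (np.float64(-42.5), np.int64(150)), (np.float64(-40.0), np.int64(251)), (np.float64(-37.5), np.int64(536)), (np.float64(-35.0), np.int64(1231)), (np.float64(-32.5), np.int64(170)), (np.float64(-30.0), np.int64(217)), (np.float64(-27.5), np.int64(205)), (np.float64(-25.0), np.int64(193)), (np.float64(-22.5), np.int64(200)), (np.float64(-20.0), np.int64(174)), (np.float64(-17.5), np.int64(163)), (np.float64(-15.0), np.int64(169)), (np.float64(-12.5), np.int64(151)), (np.float64(-10.0), np.int64(136)), (np.float64(-7.5), np.int64(102)), (np.float64(-5.0), np.int64(65)), (np.float64(-2.5), np.int64(50)), (np.float64(0.0), np.int64(47)), (np.float64(2.5), np.int64(49)), (np.float64(5.0), np.int64(45)), (np.float64(7.5), np.int64(39)), (np.float64(10.0), np.int64(40)), (np.float64(12.5), np.int64(329)), (np.float64(15.0), np.int64(1150)), (np.float64(17.5), np.int64(66)), (np.float64(20.0), np.int64(14))]Traceback (most recent call last):
  File "<stdin>", line 9, in <module>
cv2.error: OpenCV(4.12.0) /io/opencv/modules/imgproc/src/convhull.cpp:143: error: (-215:Assertion failed) total >= 0 && (depth == CV_32F || depth == CV_32S) in function 'convexHull'
```

Run:
```python
from h import *
s=status.state();R=np.array(s["orientation"]);t=np.array(s["tool_pos"])
p,d,W=cloud("wrist");T=(W-t)@R
reg=(abs(T[...,0]-5)<32)&(abs(T[...,1])<30)
P=T[reg&(T[...,2]>-37)&(T[...,2]<-32)&(abs(T[...,1])<9)];print("top",len(P),np.percentile(P,[2,50,98],axis=0).round(1).tolist())
P=T[reg&(T[...,2]>11)&(T[...,2]<20)&(T[...,0]>10.5)]
A=np.c_[P[:,:2],np.ones(len(P))];print("collar plane z=ax+by+c",np.linalg.lstsq(A,P[:,2],rcond=None)[0])
P=P.astype(np.float32)
y=np.arange(-18,19,2.)
b=np.array([P[np.abs(P[:,1]-v)<1][:,0].max() if (np.abs(P[:,1]-v)<1).any() else np.nan for v in y])
print("collar ctr x", (b-np.sqrt(22**2-y**2)).round(1),P[:,1].min(),P[:,1].max())
reg=(W[...,0]>400)&(W[...,0]<620)&(W[...,1]>310)&(W[...,1]<560)
n,l,st,_=cv2.connectedComponentsWithStats((reg&(abs(W[...,2]-60)<1.8)).astype(np.uint8));i=1+np.argmax(st[1:,4]);P=W[l==i];print("cover",len(P),cv2.minEnclosingCircle(np.ascontiguousarray(P[:,:2],dtype=np.float32)))
```

```text
top 1445 [[-7.4, -8.3, -36.2], [2.1, 0.1, -34.5], [10.1, 8.8, -32.6]]
collar plane z=ax+by+c [7.15200407e-02 3.01590461e-03 1.45910091e+01]
collar ctr x [2.3 1.8 1.3 1.4 1.3 1.1 1.  1.  0.9 1.1 1.3 0.8 1.  1.  1.2 1.3 1.2 1.6
 1.6] -19.462473 19.251886
cover 1999 ((507.8804016113281, 375.6551513671875), 29.763992309570312)
```

Run:
```python
from h import *
s=status.state();R=np.array(s["orientation"]);t=np.array(s["tool_pos"])
p,d,W=cloud("wrist");T=(W-t)@R
def plane(P):
    A=np.c_[P[:,:2],np.ones(len(P))]
    for _ in range(4):
        x=np.linalg.lstsq(A,P[:,2],rcond=None)[0];r=abs(P[:,2]-A@x);k=r<2*np.median(r)+.05;P,A=P[k],A[k]
    return x.round(4),len(P),np.median(r).round(3)
reg=(abs(T[...,0])<30)&(abs(T[...,1])<30)
print("top",plane(T[reg&(abs(T[...,2]+34.5)<3)&(abs(T[...,1])<7)&(T[...,0]<9)&(T[...,0]>-6)]))
print("collar",plane(T[reg&(abs(T[...,2]-15.5)<2.5)&(T[...,0]>11)&(T[...,0]<21)]))
# front face of head
print("front xz", [(z,np.round(np.median(T[reg&(abs(T[...,2]-z)<2)&(abs(T[...,1])<6)&(T[...,0]>5)][:,0]),2)) for z in range(-30,14,4)])
P=W[(abs(W[...,2])<8)&(W[...,0]>380)&(W[...,1]>330)&(W[...,0]<600)];A=np.c_[P[:,:2],np.ones(len(P))];print("table",np.linalg.lstsq(A,P[:,2],rcond=None)[0])
```

```text
top (array([-4.90000e-03,  2.80000e-03, -3.45094e+01]), 614, np.float64(0.256))
collar (array([1.86000e-02, 8.20000e-03, 1.51912e+01]), 511, np.float64(0.271))
front xz [(-30, np.float64(9.79)), (-26, np.float64(9.79)), (-22, np.float64(9.77)), (-18, np.float64(9.75)), (-14, np.float64(9.8)), (-10, np.float64(9.83)), (-6, np.float64(9.82)), (-2, np.float64(9.8)), (2, np.float64(9.85)), (6, np.float64(9.83)), (10, np.float64(9.81))]
table [-8.75577625e-04 -5.94879929e-04  8.10222333e-01]
```

```bash
python3 -m pendant '[{"dx":2.42,"dy":2.18,"dz":0,"rx":0,"ry":0,"rz":0},{"dx":2.42,"dy":2.18,"dz":0,"rx":0,"ry":0,"rz":0},{"dx":2.42,"dy":2.18,"dz":0,"rx":0,"ry":0,"rz":0},{"dx":0,"dy":0,"dz":0,"rx":0,"ry":0,"rz":6.7},{"dx":0,"dy":0,"dz":0,"rx":0,"ry":0,"rz":6.7},{"dx":0,"dy":0,"dz":3,"rx":0,"ry":0,"rz":6.8},{"dx":0,"dy":0,"dz":3,"rx":0,"ry":0,"rz":0},{"dx":0,"dy":0,"dz":0,"rx":0,"ry":0,"rz":0},{"dx":0,"dy":0,"dz":0,"rx":0,"ry":0,"rz":0},{"dx":0,"dy":0,"dz":0,"rx":0,"ry":0,"rz":0}]'
python3 -m pendant '[{"dx":0,"dy":0,"dz":0,"rx":0,"ry":0,"rz":0},{"dx":0,"dy":0,"dz":0,"rx":0,"ry":0,"rz":0}]'
python3 -c "
from h import *
s=status.state();R=np.array(s['orientation']);t=np.array(s['tool_pos']);print(t,R.round(4),s['q'][5])
print((R.T@(np.array([507.9,375.55,102+0])-(t+R@[.8,0,21.5]))).round(2))"
```

```text
time_s: 8.43
tool_pos: [508.2, 377.0, 157.5]
orientation: [[0.67, 0.743, 0.001], [0.743, -0.67, 0.001], [0.001, 0.0, -1.0]]
force: [0.8, 0.1, -2.6]
grip_width: 0.202
grip_force: 59.9
time_s: 8.6
tool_pos: [508.9, 377.6, 158.6]
orientation: [[0.67, 0.742, 0.003], [0.742, -0.67, 0.002], [0.004, 0.001, -1.0]]
force: [0.3, 0.1, -2.9]
grip_width: 0.203
grip_force: 59.9
[508.91996565 377.55840895 158.62348953] [[ 6.699e-01  7.425e-01  3.300e-03]
 [ 7.425e-01 -6.699e-01  2.500e-03]
 [ 4.100e-03  8.000e-04 -1.000e+00]] 168.62706193884233
[-3.2   0.54 35.11]
```

```bash
cat > e.py <<'E'
from h import *
s=status.state();R=np.array(s['orientation']);t=np.array(s['tool_pos'])
print("yaw",np.degrees(np.arctan2(R[1,0],R[0,0])).round(1),"tilt",R[:2,2].round(4),"force",np.round(s['force'],1),np.round(s['wrist_torque'],2))
print("collar z",(t+R@[.8,0,21.5])[2].round(1),"lateral to go (tool mm)",(R.T@(np.array([507.9,375.55,60])-(t+R@[.8,0,21.5]))).round(2))
E
python3 -m pendant '[{"dx":-0.3,"dy":0.05,"dz":2,"rx":0,"ry":0,"rz":0},{"dx":0,"dy":0,"dz":0,"rx":0,"ry":0,"rz":0},{"dx":0,"dy":0,"dz":0,"rx":0,"ry":0,"rz":0}]' >/dev/null;python3 e.py
for i in 1 2 3; do python3 -m pendant '[{"dx":0,"dy":0,"dz":0,"rx":0,"ry":0,"rz":0}]' >/dev/null;python3 e.py;done
```

```text
yaw 47.9 tilt [-0.0013 -0.0009] force [-0.1  1.3 -3.1] [-0.01  0.03  0.03]
collar z 114.9 lateral to go (tool mm) [ 2.47  0.55 54.91]
yaw 47.9 tilt [0.0008 0.0007] force [-0.2  0.8 -3. ] [ 0.01 -0.02  0.01]
collar z 115.8 lateral to go (tool mm) [ 1.05  0.32 55.84]
yaw 47.9 tilt [0.0016 0.0012] force [ 0.3 -0.1 -3.3] [ 0.03 -0.03 -0.01]
collar z 116.0 lateral to go (tool mm) [ 0.59  0.19 56.04]
yaw 47.9 tilt [0.0015 0.0011] force [-0.2 -0.  -3.5] [ 0.01 -0.01  0.04]
collar z 115.9 lateral to go (tool mm) [ 0.66  0.21 55.86]
```

```bash
python3 -m pendant '[{"dx":0.06,"dy":0.02,"dz":1.0,"rx":0,"ry":0,"rz":0},{"dx":0,"dy":0,"dz":0,"rx":0,"ry":0,"rz":0},{"dx":0,"dy":0,"dz":0,"rx":0,"ry":0,"rz":0},{"dx":0,"dy":0,"dz":0,"rx":0,"ry":0,"rz":0}]' >/dev/null;python3 e.py
for i in 1 2 3; do python3 -m pendant '[{"dx":0,"dy":0,"dz":0.3,"rx":0,"ry":0,"rz":0},{"dx":0,"dy":0,"dz":0,"rx":0,"ry":0,"rz":0},{"dx":0,"dy":0,"dz":0,"rx":0,"ry":0,"rz":0}]' >/dev/null;python3 e.py;done
```

```text
yaw 47.9 tilt [-0.0007 -0.0005] force [-0.2  0.  -2.8] [0.02 0.03 0.02]
collar z 104.4 lateral to go (tool mm) [ 1.34  0.23 44.39]
yaw 47.9 tilt [-0.0004 -0.0002] force [-0.1 -0.3 -3.1] [-0.01  0.02  0.01]
collar z 101.6 lateral to go (tool mm) [ 1.17  0.22 41.62]
yaw 47.9 tilt [-0.0004 -0.0003] force [ 0.5 -0.3 -2.9] [-0.04 -0.02  0.01]
collar z 98.5 lateral to go (tool mm) [ 1.22  0.23 38.55]
yaw 47.9 tilt [-0.0005 -0.0003] force [ 0.3 -0.1 -2.5] [ 0.01  0.07 -0.02]
collar z 95.5 lateral to go (tool mm) [ 1.24  0.22 35.52]
```

```bash
python3 -m pendant '[{"dx":0.09,"dy":0.02,"dz":0,"rx":0,"ry":0,"rz":0},{"dx":0,"dy":0,"dz":0,"rx":0,"ry":0,"rz":0},{"dx":0,"dy":0,"dz":0,"rx":0,"ry":0,"rz":0},{"dx":0,"dy":0,"dz":0,"rx":0,"ry":0,"rz":0}]' >/dev/null;python3 e.py
for i in 1 2 3 4; do python3 -m pendant '[{"dx":0,"dy":0,"dz":0.3,"rx":0,"ry":0,"rz":0},{"dx":0,"dy":0,"dz":0,"rx":0,"ry":0,"rz":0},{"dx":0,"dy":0,"dz":0,"rx":0,"ry":0,"rz":0}]' >/dev/null;python3 e.py;done
```

```text
yaw 47.9 tilt [0.0002 0.0001] force [ 0.   0.3 -2.6] [-0.01 -0.02 -0.04]
collar z 95.9 lateral to go (tool mm) [-1.000e-02 -8.000e-02  3.588e+01]
yaw 47.9 tilt [-0.0006 -0.0004] force [ 0.4  0.1 -3.9] [-0.06 -0.    0.04]
collar z 92.5 lateral to go (tool mm) [ 0.43  0.05 32.48]
yaw 47.9 tilt [-0.0005 -0.0004] force [ 0.1 -0.8 -3.1] [-0.01  0.03 -0.05]
collar z 89.5 lateral to go (tool mm) [ 0.35  0.03 29.48]
yaw 47.9 tilt [-0.0004 -0.0003] force [ 0.2 -0.  -4. ] [-0.    0.04 -0.04]
collar z 86.5 lateral to go (tool mm) [ 0.35  0.   26.54]
yaw 47.9 tilt [-0.0001 -0.0002] force [ 0.2  0.  -3.8] [ 0.01 -0.05 -0.02]
collar z 83.6 lateral to go (tool mm) [ 0.15 -0.08 23.58]
```

Past the rim with no contact, so the round part is in the bore. I continue down to the coupling face at collar z ≈ 74.

```bash
for i in 1 2 3 4; do python3 -m pendant '[{"dx":0,"dy":0,"dz":0.25,"rx":0,"ry":0,"rz":0},{"dx":0,"dy":0,"dz":0,"rx":0,"ry":0,"rz":0},{"dx":0,"dy":0,"dz":0,"rx":0,"ry":0,"rz":0}]' >/dev/null;python3 e.py;done
```

```text
yaw 47.9 tilt [ 0.     -0.0002] force [ 1.6  0.1 -3.2] [-0.03 -0.22 -0.02]
collar z 81.1 lateral to go (tool mm) [ 0.13 -0.13 21.14]
yaw 47.9 tilt [ 0.0001 -0.0002] force [ 1.  -0.1 -3. ] [-0.04 -0.15  0.06]
collar z 78.6 lateral to go (tool mm) [ 0.1  -0.14 18.63]
yaw 47.9 tilt [ 0.0001 -0.0002] force [ 1.6 -0.9 -3.4] [-0.04 -0.24 -0.02]
collar z 76.1 lateral to go (tool mm) [ 0.09 -0.15 16.15]
yaw 47.9 tilt [ 0.0001 -0.0001] force [ 1.2 -0.2 -3.6] [-0.05 -0.34 -0.02]
collar z 73.6 lateral to go (tool mm) [ 0.07 -0.12 13.62]
```

```bash
for i in 1 2 3; do python3 -m pendant '[{"dx":0,"dy":0,"dz":0.12,"rx":0,"ry":0,"rz":0},{"dx":0,"dy":0,"dz":0,"rx":0,"ry":0,"rz":0},{"dx":0,"dy":0,"dz":0,"rx":0,"ry":0,"rz":0}]' >/dev/null;python3 e.py;done
```

```text
yaw 47.9 tilt [ 0.0001 -0.    ] force [ 1.4  0.6 -3.7] [-0.01 -0.33 -0.03]
collar z 72.6 lateral to go (tool mm) [ 0.04 -0.11 12.56]
yaw 47.9 tilt [0.0004 0.0003] force [ 0.5 -0.1 -2.1] [-0.05 -0.28  0.05]
collar z 71.6 lateral to go (tool mm) [-0.12 -0.07 11.61]
yaw 47.9 tilt [0.0002 0.    ] force [ 0.2 -0.7 -1.5] [-0.04 -0.23  0.07]
collar z 70.2 lateral to go (tool mm) [-0.   -0.11 10.21]
```

```bash
for i in 1 2 3; do python3 -m pendant '[{"dx":0,"dy":0,"dz":0.12,"rx":0,"ry":0,"rz":0},{"dx":0,"dy":0,"dz":0,"rx":0,"ry":0,"rz":0},{"dx":0,"dy":0,"dz":0,"rx":0,"ry":0,"rz":0}]' >/dev/null;python3 e.py;done
```

```text
yaw 47.9 tilt [0.0003 0.0001] force [ 1.3 -0.4 -0.4] [-0.16 -0.23  0.09]
collar z 69.1 lateral to go (tool mm) [-0.02 -0.08  9.1 ]
yaw 47.9 tilt [0.0003 0.0002] force [-0.6 -0.4  2.4] [-0.15 -0.13  0.19]
collar z 68.0 lateral to go (tool mm) [-0.05 -0.09  7.99]
yaw 47.9 tilt [0.0004 0.0002] force [ 0.3 -0.1  3.4] [-0.19 -0.06  0.18]
collar z 66.9 lateral to go (tool mm) [-0.09 -0.08  6.9 ]
```

```bash
cat > sh.py <<'E'
from h import *
s=status.state();R=np.array(s["orientation"]);t=np.array(s["tool_pos"])
p,d,W=cloud("wrist");T=(W-t)@R
reg=(abs(T[...,0])<30)&(abs(T[...,1])<30)
P=T[reg&(T[...,2]<-28)&(T[...,2]>-50)&(abs(T[...,1])<7)&(T[...,0]<9)&(T[...,0]>-6)];print("top z",np.median(P[:,2]))
P=T[reg&(T[...,2]<20)&(T[...,2]>-10)&(T[...,0]<21)&(T[...,0]>12)&(abs(T[...,1])<12)];print("collar top z",np.median(P[:,2]),"world",np.median(P[:,2]*-1+t[2]))
P=T[reg&(T[...,2]<-5)&(T[...,2]>-28)&(abs(T[...,1])<6)&(T[...,0]>5)];print("face x",np.median(P[:,0]))
E
python3 sh.py
```

```text
top z -34.52045621091395
collar top z 15.507193098355794 world 72.8936922334202
face x 9.925979562217082
```

The shaft has not slipped, and the collar is only 7 mm above the cover. The tongue is therefore already in the slot, rubbing on one side with +0.18 N m. I ease the yaw that way and keep going.

```bash
python3 -m pendant '[{"dx":0,"dy":0.003,"dz":0,"rx":0,"ry":0,"rz":-2},{"dx":0,"dy":0,"dz":0,"rx":0,"ry":0,"rz":0},{"dx":0,"dy":0,"dz":0,"rx":0,"ry":0,"rz":0}]' >/dev/null;python3 e.py
for i in 1 2 3; do python3 -m pendant '[{"dx":0,"dy":0,"dz":0.15,"rx":0,"ry":0,"rz":0},{"dx":0,"dy":0,"dz":0,"rx":0,"ry":0,"rz":0},{"dx":0,"dy":0,"dz":0,"rx":0,"ry":0,"rz":0}]' >/dev/null;python3 e.py;done
```

```text
yaw 49.9 tilt [-0. -0.] force [ 0.5 -0.1 -0.1] [-0.09 -0.29  0.06]
collar z 66.3 lateral to go (tool mm) [ 0.02 -0.08  6.33]
yaw 49.9 tilt [ 0. -0.] force [ 2.2  0.  -0.5] [-0.08 -0.35  0.09]
collar z 64.8 lateral to go (tool mm) [ 0.01 -0.09  4.79]
yaw 49.9 tilt [ 0.0001 -0.    ] force [ 1.3 -0.4 -0.3] [-0.02 -0.34  0.11]
collar z 63.5 lateral to go (tool mm) [ 0.02 -0.08  3.46]
yaw 49.9 tilt [0.0002 0.0001] force [ 1.4 -0.9  1.2] [-0.14 -0.32  0.07]
collar z 62.1 lateral to go (tool mm) [ 0.   -0.08  2.12]
```

```bash
python3 -m pendant '[{"dx":0,"dy":0.002,"dz":0,"rx":0,"ry":0,"rz":-1.5},{"dx":0,"dy":0,"dz":0,"rx":0,"ry":0,"rz":0}]' >/dev/null;python3 e.py
for i in 1 2 3; do python3 -m pendant '[{"dx":0,"dy":0,"dz":0.1,"rx":0,"ry":0,"rz":0},{"dx":0,"dy":0,"dz":0,"rx":0,"ry":0,"rz":0},{"dx":0,"dy":0,"dz":0,"rx":0,"ry":0,"rz":0}]' >/dev/null;python3 e.py;done
```

```text
yaw 51.4 tilt [-0.0001 -0.0001] force [ 1.7  1.  -2. ] [ 0.04 -0.49  0.02]
collar z 61.7 lateral to go (tool mm) [ 0.08 -0.09  1.71]
yaw 51.4 tilt [-0.0002 -0.0002] force [ 2.6 -0.4 -3.5] [ 0.12 -0.6   0.05]
collar z 60.6 lateral to go (tool mm) [ 0.11 -0.08  0.6 ]
yaw 51.4 tilt [0.0003 0.0001] force [ 0.8 -0.5  0.1] [-0.12 -0.36  0.02]
collar z 60.4 lateral to go (tool mm) [ 0.01 -0.08  0.4 ]
yaw 51.4 tilt [0.0008 0.0006] force [-0.3  0.3  6.3] [-0.36 -0.05  0.04]
collar z 60.4 lateral to go (tool mm) [-0.11 -0.05  0.35]
```

Seated: the collar has stopped at z ≈ 60.4 and the contact force is rising. Now I release and back off.

```bash
python3 -m pendant '[{"dx":0,"dy":0,"dz":-0.1,"rx":0,"ry":0,"rz":0},{"dx":0,"dy":0,"dz":0,"rx":0,"ry":0,"rz":0},{"dx":0,"dy":0,"dz":0,"rx":0,"ry":0,"rz":0},{"dx":0,"dy":0,"dz":0,"rx":0,"ry":0,"rz":0},{"dx":0,"dy":0,"dz":0,"rx":0,"ry":0,"rz":0}]' 0.45
python3 -m pendant '[{"dx":0,"dy":0,"dz":-1,"rx":0,"ry":0,"rz":0},{"dx":0,"dy":0,"dz":-3,"rx":0,"ry":0,"rz":0},{"dx":0,"dy":0,"dz":-3,"rx":0,"ry":0,"rz":0},{"dx":0,"dy":0,"dz":-3,"rx":0,"ry":0,"rz":0},{"dx":-3,"dy":0,"dz":-2,"rx":0,"ry":0,"rz":0},{"dx":-3,"dy":0,"dz":0,"rx":0,"ry":0,"rz":0},{"dx":0,"dy":0,"dz":0,"rx":0,"ry":0,"rz":0},{"dx":0,"dy":0,"dz":0,"rx":0,"ry":0,"rz":0}]'
python3 - <<'E'
from h import *
p,d,W=cloud("wrist");np.savez("w3.npz",p=p,W=W)
a=cv2.resize(p[:,:,::-1],(400,300),interpolation=cv2.INTER_AREA)
reg=(W[...,0]>420)&(W[...,0]<600)&(W[...,1]>290)&(W[...,1]<430)
def f(lo,hi,n):
    m=(reg&(W[...,2]>lo)&(W[...,2]<hi)).astype(np.uint8);k,l,st,_=cv2.connectedComponentsWithStats(m)
    for i in range(1,k):
        if st[i,4]>30:
            P=W[l==i];Q=np.ascontiguousarray(P[:,:2],dtype=np.float32);print(n,len(P),P.mean(0).round(1),cv2.minEnclosingCircle(Q),cv2.minAreaRect(Q))
f(83.5,90,"post");f(112,119,"head");f(64,69,"collar");f(70,74,"keeper")
K=calibration("wrist");X=np.array(K["R"])@np.array([490,350,70])+K["t"];u=np.array(K["mtx"])@X/X[2];u,v=int(u[0]),int(u[1]);print(u,v)
u=min(max(u,100),412);v=min(max(v,75),309)
b=cv2.resize(p[v-75:v+75,u-100:u+100,::-1],(400,300),interpolation=2)
cv2.imwrite("pics/g3.png",np.hstack([a,b]))
E
```

```text
time_s: 16.4
tool_pos: [507.0, 374.7, 81.2]
orientation: [[0.623, 0.782, -0.001], [0.782, -0.623, -0.0], [-0.001, -0.0, -1.0]]
force: [1.2, -0.7, -0.9]
grip_width: 0.451
grip_force: 0.0
time_s: 17.07
tool_pos: [469.0, 326.9, 202.7]
orientation: [[0.624, 0.781, 0.0], [0.781, -0.624, 0.0], [0.0, -0.0, -1.0]]
force: [0.0, 0.2, 0.3]
grip_width: 0.446
grip_force: 0.0
post 102 [483.4 316.1  85.9] ((483.3379211425781, 315.8465881347656), 5.736595630645752) ((483.241943359375, 315.8937072753906), (10.68571662902832, 10.88107967376709), 7.243127346038818)
head 475 [508.1 375.9 116. ] ((507.7564697265625, 376.0458984375), 11.886709213256836) ((508.0390625, 375.80938720703125), (16.98524284362793, 17.705738067626953), 51.40704345703125)
collar 1040 [508.3 376.7  66.2] ((507.74371337890625, 376.0266418457031), 21.97157096862793) ((507.9017639160156, 376.0790710449219), (43.32131576538086, 43.214786529541016), 23.98300552368164)
keeper 622 [471.1 343.4  72.1] ((472.57708740234375, 340.086669921875), 35.4470100402832) ((472.3389892578125, 339.9775390625), (18.47468376159668, 70.87031555175781), 24.617570877075195)
254 150
```

View pics/g3.png

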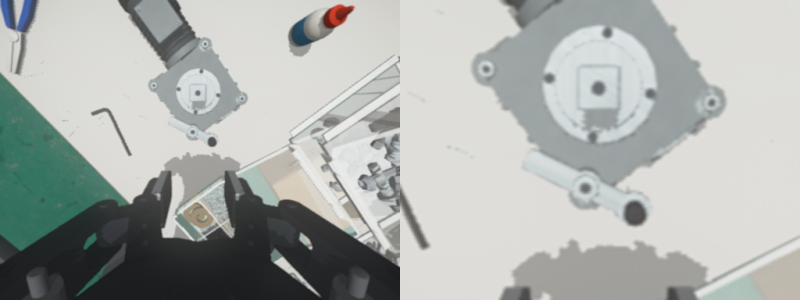

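The shaft is seated at (507.8,376.0), collar top z 66.2. Right panel: the keeper runs from its nose at (530,162) to the post at (635,212), pivot (585,187). I'll check clearance near the bins, then push the post with the fingers shut.

Run:
```python
from h import *
for f in("top","w2","w3","scene"):
    W=np.load(f+".npz")["W"]
    for y0 in(230,250,270,290):
        P=W[(W[...,0]>490)&(W[...,0]<590)&(W[...,1]>y0)&(W[...,1]<y0+20)];print(f,y0,len(P),np.percentile(P[:,2],[50,99]).round() if len(P) else "")
s=status.state();R=np.array(s["orientation"]);t=np.array(s["tool_pos"]);print((R.T@(np.array([509,312,200])-t)).round(1))
```

```text
top 230 104 [ 51. 126.]
top 250 128 [1. 7.]
top 270 146 [1. 7.]
top 290 150 [1. 6.]
w2 230 459 [0. 2.]
w2 250 804 [0. 2.]
w2 270 848 [0. 2.]
w2 290 736 [0. 2.]
w3 230 1903 [  1. 124.]
w3 250 1123 [0. 2.]
w3 270 1538 [  1. 284.]
w3 290 13505 [280. 300.]
scene 230 445 [-500.   69.]
scene 250 391 [-540.    3.]
scene 270 350 [-541.    3.]
scene 290 314 [-553.    3.]
[11.9 40.4  2.5]
```

```bash
python3 -m pendant '[{"dx":0.6,"dy":2,"dz":0,"rx":0,"ry":0,"rz":0},{"dx":0.6,"dy":2,"dz":0,"rx":0,"ry":0,"rz":0},{"dx":0,"dy":0,"dz":0,"rx":0,"ry":0,"rz":-7},{"dx":0,"dy":0,"dz":0,"rx":0,"ry":0,"rz":-7},{"dx":0,"dy":0,"dz":0,"rx":0,"ry":0,"rz":-7},{"dx":0,"dy":0,"dz":0,"rx":0,"ry":0,"rz":-7},{"dx":0,"dy":0,"dz":0,"rx":0,"ry":0,"rz":0},{"dx":0,"dy":0,"dz":0,"rx":0,"ry":0,"rz":0},{"dx":0,"dy":0,"dz":0,"rx":0,"ry":0,"rz":0}]' 0
python3 -m pendant '[{"dx":0,"dy":0,"dz":0,"rx":0,"ry":0,"rz":0},{"dx":0,"dy":0,"dz":0,"rx":0,"ry":0,"rz":0}]'
python3 - <<'E'
from h import *
s=status.state();R=np.array(s["orientation"]);t=np.array(s["tool_pos"])
p,d,W=cloud("wrist");T=(W-t)@R
for z in(-60,-45,-30,-20,-12,-6):
    P=T[(abs(T[...,2]-z)<3)&(abs(T[...,0])<30)&(abs(T[...,1])<50)]
    if len(P):print(z,len(P),np.percentile(P,[1,99],axis=0).round(1).tolist())
for n,X in(("post",[483.3,315.9,86]),("postshut",[450.7,322.2,86]),("pivot",[471.2,341.3,76])):print(n,(R.T@(np.array(X)-t)).round(1))
E
```

```text
time_s: 17.87
tool_pos: [509.1, 312.8, 201.4]
orientation: [[0.186, 0.983, -0.0], [0.983, -0.186, 0.0], [0.0, -0.0, -1.0]]
force: [0.1, -0.0, -0.1]
grip_width: -0.0
grip_force: 0.0
time_s: 18.03
tool_pos: [508.8, 312.5, 201.5]
orientation: [[0.185, 0.983, -0.0], [0.983, -0.185, 0.0], [0.0, -0.0, -1.0]]
force: [0.3, -0.2, -0.2]
grip_width: -0.002
grip_force: 0.0
-60 2450 [[-8.1, -39.9, -62.9], [12.8, 40.8, -57.0]]
-45 915 [[-7.0, -28.6, -48.0], [14.0, 28.7, -42.3]]
-30 249 [[6.6, -13.0, -32.9], [11.7, 13.7, -27.0]]
-20 262 [[6.6, -13.0, -22.9], [11.7, 13.6, -17.2]]
-12 220 [[6.6, -13.0, -14.9], [11.7, 13.5, -9.1]]
-6 107 [[6.5, -11.5, -8.9], [11.5, 12.0, -4.6]]
post [ -1.4 -25.7 115.5]
postshut [ -1.2 -58.9 115.5]
pivot [ 21.3 -42.2 125.5]
```

```bash
python3 -m pendant '[{"dx":0,"dy":0,"dz":3,"rx":0,"ry":0,"rz":0},{"dx":0,"dy":0,"dz":3,"rx":0,"ry":0,"rz":0},{"dx":0,"dy":0,"dz":3,"rx":0,"ry":0,"rz":0},{"dx":0,"dy":0,"dz":2,"rx":0,"ry":0,"rz":0},{"dx":0,"dy":0,"dz":1.4,"rx":0,"ry":0,"rz":0},{"dx":0,"dy":0,"dz":0,"rx":0,"ry":0,"rz":0},{"dx":0,"dy":0,"dz":0,"rx":0,"ry":0,"rz":0},{"dx":0,"dy":0,"dz":0,"rx":0,"ry":0,"rz":0}]'
python3 -m pendant '[{"dx":0,"dy":-0.3,"dz":0,"rx":0,"ry":0,"rz":0},{"dx":0,"dy":-0.3,"dz":0,"rx":0,"ry":0,"rz":0},{"dx":0,"dy":-0.3,"dz":0,"rx":0,"ry":0,"rz":0},{"dx":0,"dy":-0.3,"dz":0,"rx":0,"ry":0,"rz":0},{"dx":0,"dy":-0.3,"dz":0,"rx":0,"ry":0,"rz":0},{"dx":0,"dy":-0.3,"dz":0,"rx":0,"ry":0,"rz":0},{"dx":0,"dy":-0.3,"dz":0,"rx":0,"ry":0,"rz":0},{"dx":0,"dy":-0.3,"dz":0,"rx":0,"ry":0,"rz":0},{"dx":0,"dy":-0.3,"dz":0,"rx":0,"ry":0,"rz":0},{"dx":0,"dy":-0.3,"dz":0,"rx":0,"ry":0,"rz":0}]'
```

```text
time_s: 18.75
tool_pos: [509.5, 312.9, 78.8]
orientation: [[0.184, 0.983, 0.002], [0.983, -0.184, 0.001], [0.001, 0.001, -1.0]]
force: [-0.2, 0.0, 0.3]
grip_width: -0.005
grip_force: 0.0
time_s: 19.58
tool_pos: [481.5, 316.1, 79.3]
orientation: [[0.185, 0.983, 0.006], [0.983, -0.185, -0.003], [-0.002, 0.006, -1.0]]
force: [4.1, -6.2, 7.5]
grip_width: -0.001
grip_force: 6.0
```

Run:
```python
from h import *
s=status.state();R=np.array(s["orientation"]);t=np.array(s["tool_pos"]);print(t,s["force"],s["wrist_torque"])
p,d,W=cloud("wrist");p2,_,W2=cloud("scene")
reg=(W[...,0]>420)&(W[...,0]<600)&(W[...,1]>290)&(W[...,1]<430)
P=W[reg&(W[...,2]>70.5)&(W[...,2]<74)];print(len(P),P.mean(0),cv2.minAreaRect(np.ascontiguousarray(P[:,:2],dtype=np.float32)))
K=calibration("scene");X=np.array(K["R"])@np.array([480,330,80])+K["t"];u=np.array(K["mtx"])@X/X[2];u,v=int(u[0]),int(u[1])
a=cv2.resize(p2[v-30:v+30,u-40:u+40,::-1],(400,300),interpolation=2)
K=calibration("wrist");X=np.array(K["R"])@np.array([480,340,75])+K["t"];u=np.array(K["mtx"])@X/X[2];u,v=int(u[0]),int(u[1]);print(u,v)
u=min(max(u,100),412);v=min(max(v,75),309)
b=cv2.resize(p[v-75:v+75,u-100:u+100,::-1],(400,300),interpolation=2)
cv2.imwrite("pics/g4.png",np.hstack([a,b]))
```

```text
[481.47552502 316.11540986  79.28999254] [ 4.07105708 -6.17832436  7.49129338] [-1.32822139 -0.67036564  0.02900825]
1730 [472.09767043 348.03778757  72.13752855] ((474.09234619140625, 352.4825744628906), (89.37704467773438, 28.098323822021484), 65.253173828125)
243 192
```

View pics/g4.png

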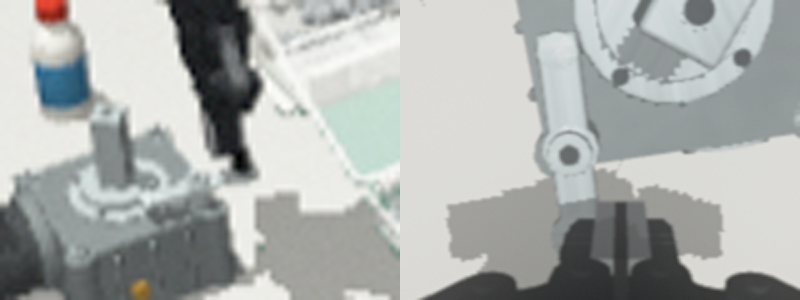

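The keeper is turning: in the right panel its nose is at (557,45), its pivot at (570,155) and the post is against the finger at (575,230). I carry on, slightly lower.

```bash
python3 -m pendant '[{"dx":0,"dy":0.1,"dz":0.15,"rx":0,"ry":0,"rz":0},{"dx":0,"dy":0,"dz":0,"rx":0,"ry":0,"rz":0},{"dx":0,"dy":0,"dz":0,"rx":0,"ry":0,"rz":0}]'
python3 -m pendant '[{"dx":0,"dy":-0.2,"dz":0,"rx":0,"ry":0,"rz":0},{"dx":0,"dy":-0.2,"dz":0,"rx":0,"ry":0,"rz":0},{"dx":0,"dy":-0.2,"dz":0,"rx":0,"ry":0,"rz":0},{"dx":0,"dy":0,"dz":0,"rx":0,"ry":0,"rz":0}]'
python3 -m pendant '[{"dx":0,"dy":-0.2,"dz":0,"rx":0,"ry":0,"rz":0},{"dx":0,"dy":-0.2,"dz":0,"rx":0,"ry":0,"rz":0},{"dx":0,"dy":0,"dz":0,"rx":0,"ry":0,"rz":0}]'
```

```text
time_s: 19.93
tool_pos: [481.0, 316.5, 78.8]
orientation: [[0.184, 0.983, 0.003], [0.983, -0.184, -0.002], [-0.001, 0.004, -1.0]]
force: [-0.6, -6.3, 15.5]
grip_width: 0.0
grip_force: 9.6
time_s: 20.27
tool_pos: [476.1, 317.8, 78.9]
orientation: [[0.184, 0.983, 0.005], [0.983, -0.184, -0.002], [-0.0, 0.006, -1.0]]
force: [1.4, -6.7, 13.8]
grip_width: -0.002
grip_force: 8.1
time_s: 20.52
tool_pos: [472.3, 319.6, 79.0]
orientation: [[0.184, 0.983, 0.005], [0.983, -0.184, 0.001], [0.002, 0.005, -1.0]]
force: [0.5, -3.0, 12.8]
grip_width: -0.004
grip_force: 7.2
```

```bash
cat > k.py <<'E'
from h import *
p,d,W=cloud("wrist")
piv=np.array([471.2,341.3])
V=W[...,:2]-piv;r=np.hypot(*np.moveaxis(V,-1,0))
m=(W[...,2]>70.8)&(W[...,2]<73.5)&(r>9)&(r<45)&(V[...,1]>-10)
P=V[m];P=P[P[:,1]+P[:,0]>0];a=np.degrees(np.arctan2(P[:,1],P[:,0]));print("keeper",len(P),"nose yaw",np.median(a).round(1),"shut ~43; r",np.percentile(np.hypot(*P.T),98).round(1))
s=status.state();print(s["tool_pos"].round(1) if hasattr(s["tool_pos"],"round") else s["tool_pos"],np.round(s["force"],1))
E
python3 k.py
python3 -m pendant '[{"dx":0,"dy":-0.2,"dz":0,"rx":0,"ry":0,"rz":0},{"dx":0,"dy":-0.2,"dz":0,"rx":0,"ry":0,"rz":0},{"dx":0,"dy":0,"dz":0,"rx":0,"ry":0,"rz":0}]';python3 k.py
python3 -m pendant '[{"dx":0,"dy":-0.2,"dz":0,"rx":0,"ry":0,"rz":0},{"dx":0,"dy":-0.2,"dz":0,"rx":0,"ry":0,"rz":0},{"dx":0,"dy":0,"dz":0,"rx":0,"ry":0,"rz":0}]';python3 k.py
```

```text
keeper 898 nose yaw 63.3 shut ~43; r 33.4
[472.2 319.6  79. ] [ 0.2 -3.6 12.8]
time_s: 20.82
tool_pos: [468.7, 321.3, 79.0]
orientation: [[0.184, 0.983, 0.006], [0.983, -0.184, 0.003], [0.004, 0.006, -1.0]]
force: [1.0, -2.2, 11.9]
grip_width: 0.002
grip_force: 6.8
keeper 896 nose yaw 55.5 shut ~43; r 33.5
[468.7 321.3  79. ] [ 1.4 -1.  12.2]
time_s: 21.12
tool_pos: [465.5, 322.9, 79.1]
orientation: [[0.184, 0.983, 0.007], [0.983, -0.184, 0.004], [0.005, 0.006, -1.0]]
force: [2.9, 1.0, 10.5]
grip_width: -0.004
grip_force: 6.8
keeper 889 nose yaw 47.6 shut ~43; r 33.5
[465.5 322.9  79.1] [2.7 1.  9.9]
```

```bash
python3 -m pendant '[{"dx":0,"dy":-0.15,"dz":0,"rx":0,"ry":0,"rz":0},{"dx":0,"dy":-0.15,"dz":0,"rx":0,"ry":0,"rz":0},{"dx":0,"dy":0,"dz":0,"rx":0,"ry":0,"rz":0}]';python3 k.py
python3 -m pendant '[{"dx":0,"dy":-0.1,"dz":0,"rx":0,"ry":0,"rz":0},{"dx":0,"dy":-0.1,"dz":0,"rx":0,"ry":0,"rz":0},{"dx":0,"dy":0,"dz":0,"rx":0,"ry":0,"rz":0},{"dx":0,"dy":0,"dz":0,"rx":0,"ry":0,"rz":0}]';python3 k.py
```

```text
time_s: 21.42
tool_pos: [463.4, 324.2, 79.2]
orientation: [[0.184, 0.983, 0.009], [0.983, -0.184, 0.005], [0.007, 0.007, -1.0]]
force: [3.6, 1.2, 9.3]
grip_width: -0.002
grip_force: 7.1
keeper 870 nose yaw 42.2 shut ~43; r 33.6
[463.3 324.2  79.2] [3.6 1.1 8.1]
time_s: 21.8
tool_pos: [463.1, 324.3, 79.3]
orientation: [[0.184, 0.983, 0.012], [0.983, -0.184, 0.004], [0.007, 0.011, -1.0]]
force: [7.1, -0.1, 7.1]
grip_width: 0.0
grip_force: 8.0
keeper 876 nose yaw 42.3 shut ~43; r 33.7
[463.1 324.3  79.3] [ 7.3 -0.1  6. ]
```

Against its stop at 42°: the tool stalls and the x force rises. I back off, rise, and check.

```bash
python3 -m pendant '[{"dx":0,"dy":0.5,"dz":0,"rx":0,"ry":0,"rz":0},{"dx":0,"dy":0.8,"dz":0,"rx":0,"ry":0,"rz":0},{"dx":-0.5,"dy":0,"dz":-2,"rx":0,"ry":0,"rz":0},{"dx":0,"dy":0,"dz":-3,"rx":0,"ry":0,"rz":0},{"dx":0,"dy":0,"dz":-3,"rx":0,"ry":0,"rz":0},{"dx":-1,"dy":-1,"dz":-3,"rx":0,"ry":0,"rz":0},{"dx":-2,"dy":-2,"dz":-2,"rx":0,"ry":0,"rz":0},{"dx":0,"dy":0,"dz":0,"rx":0,"ry":0,"rz":0},{"dx":0,"dy":0,"dz":0,"rx":0,"ry":0,"rz":0},{"dx":0,"dy":0,"dz":0,"rx":0,"ry":0,"rz":0}]';python3 k.py
python3 - <<'E'
from h import *
p,d,W=cloud("wrist")
reg=(W[...,0]>420)&(W[...,0]<600)&(W[...,1]>290)&(W[...,1]<430)
for lo,hi in((83.5,90),(112,119),(63,69)):
    m=(reg&(W[...,2]>lo)&(W[...,2]<hi)).astype(np.uint8);k,l,st,_=cv2.connectedComponentsWithStats(m)
    for i in range(1,k):
        if st[i,4]>30:
            P=W[l==i];print(lo,len(P),np.median(P,0).round(1),cv2.minEnclosingCircle(np.ascontiguousarray(P[:,:2],dtype=np.float32)))
p2,_,W2=cloud("top")
a=cv2.resize(p[40:265,100:400,::-1],(400,300),interpolation=2);b=cv2.resize(p2[90:265,90:420,::-1],(400,300),interpolation=2)
cv2.imwrite("pics/g5.png",np.hstack([a,b]))
E
```

```text
time_s: 22.68
tool_pos: [434.2, 290.8, 205.9]
orientation: [[0.183, 0.983, 0.0], [0.983, -0.183, 0.0], [0.0, -0.0, -1.0]]
force: [-0.1, 0.0, 0.4]
grip_width: -0.003
grip_force: 0.0
keeper 297 nose yaw 58.4 shut ~43; r 40.7
[434.2 290.7 205.2] [ 0.1  0.3 -1.2]
83.5 108 [456.7 317.   85.9] ((456.8080139160156, 316.66363525390625), 5.861546516418457)
112 549 [507.2 375.7 116.1] ((507.69476318359375, 375.9299621582031), 11.99068546295166)
63 871 [500.4 373.6  66.1] ((507.5107421875, 375.5428771972656), 21.9940242767334)
```

View pics/g5.png

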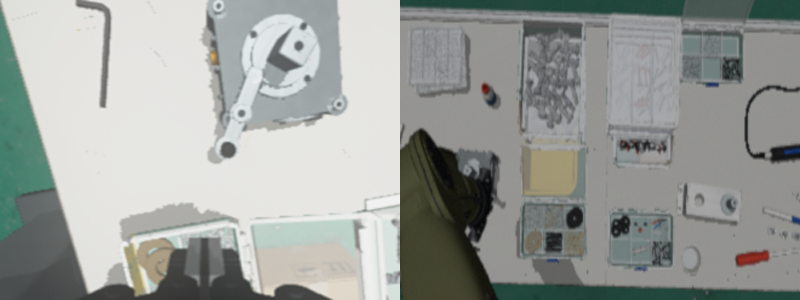

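The shaft is seated, but the finger's drag on retreat partly reopened the keeper. The post is at (228,150) in the left panel, so about 0.3 rad remains. The right panel shows the round shaft, cup and bottle in place. I'll push again a bit higher, square to the path, and then lift straight off.

```bash
python3 -m pendant '[{"dx":0,"dy":0,"dz":0,"rx":0,"ry":0,"rz":7.1},{"dx":0,"dy":0,"dz":0,"rx":0,"ry":0,"rz":7.1},{"dx":0,"dy":0,"dz":0,"rx":0,"ry":0,"rz":7.1},{"dx":0,"dy":0,"dz":0,"rx":0,"ry":0,"rz":7.1},{"dx":1.7,"dy":1.41,"dz":0,"rx":0,"ry":0,"rz":0},{"dx":1.7,"dy":1.41,"dz":0,"rx":0,"ry":0,"rz":0},{"dx":0,"dy":0,"dz":0,"rx":0,"ry":0,"rz":0},{"dx":0,"dy":0,"dz":0,"rx":0,"ry":0,"rz":0},{"dx":0,"dy":0,"dz":0,"rx":0,"ry":0,"rz":0}]'
cat > q.py <<'E'
from h import *
s=status.state();R=np.array(s["orientation"]);t=np.array(s["tool_pos"]);print(t.round(1),np.round(s["force"],1))
for n,X in(("post",[456.8,316.8,86]),("postshut",[450.5,322.5,86]),("pivot",[471.2,341.3,76])):print(n,(R.T@(np.array(X)-t)).round(1))
E
python3 q.py
```

```text
time_s: 23.58
tool_pos: [477.1, 299.0, 204.9]
orientation: [[0.629, 0.777, -0.003], [0.777, -0.629, -0.001], [-0.003, -0.001, -1.0]]
force: [-1.2, -0.6, 0.2]
grip_width: 0.005
grip_force: 0.0
[477.1 299.  204.9] [-1.2 -0.6  0.2]
post [  1.4 -26.8 118.9]
postshut [  1.9 -35.3 118.9]
pivot [ 29.5 -31.  128.8]
```

```bash
python3 -m pendant '[{"dx":0,"dy":0,"dz":3,"rx":0,"ry":0,"rz":0},{"dx":0,"dy":0,"dz":3,"rx":0,"ry":0,"rz":0},{"dx":0,"dy":0,"dz":3,"rx":0,"ry":0,"rz":0},{"dx":0,"dy":0,"dz":2,"rx":0,"ry":0,"rz":0},{"dx":0,"dy":0,"dz":1.5,"rx":0,"ry":0,"rz":0},{"dx":0,"dy":0,"dz":0,"rx":0,"ry":0,"rz":0},{"dx":0,"dy":0,"dz":0,"rx":0,"ry":0,"rz":0},{"dx":0,"dy":0,"dz":0,"rx":0,"ry":0,"rz":0},{"dx":0,"dy":0,"dz":0,"rx":0,"ry":0,"rz":0}]'>/dev/null; python3 q.py
for i in 1 2 3 4; do python3 -m pendant '[{"dx":0,"dy":-0.2,"dz":0,"rx":0,"ry":0,"rz":0},{"dx":0,"dy":-0.2,"dz":0,"rx":0,"ry":0,"rz":0},{"dx":0,"dy":0,"dz":0,"rx":0,"ry":0,"rz":0}]'>/dev/null;python3 k.py; done
```

```text
[478.6 300.   82.6] [-0.5  0.3  0.4]
post [ -0.6 -27.5  -3.4]
postshut [ -0.1 -36.   -3.4]
pivot [ 27.5 -31.8   6.7]
keeper 906 nose yaw 56.4 shut ~43; r 33.5
[474.7 302.1  81.7] [0.1 0.4 0.4]
keeper 912 nose yaw 56.8 shut ~43; r 33.5
[471.3 304.4  81.1] [-0.7 -0.1 -0.8]
keeper 921 nose yaw 56.7 shut ~43; r 33.5
[468.2 307.   81.1] [-0.6 -1.2  0.4]
keeper 916 nose yaw 55.4 shut ~43; r 33.5
[465.3 309.2  81.1] [ 1.1 -0.9  0.2]
```

```bash
for i in 1 2 3; do python3 -m pendant '[{"dx":0,"dy":-0.15,"dz":0,"rx":0,"ry":0,"rz":0},{"dx":0,"dy":-0.15,"dz":0,"rx":0,"ry":0,"rz":0},{"dx":0,"dy":0,"dz":0,"rx":0,"ry":0,"rz":0}]'>/dev/null;python3 k.py; done
```

```text
keeper 923 nose yaw 49.5 shut ~43; r 33.8
[462.8 311.   81. ] [ 0.3 -2.7 -0.3]
keeper 924 nose yaw 42.6 shut ~43; r 33.5
[460.4 313.4  81.1] [ 0.8 -2.1  0.2]
keeper 926 nose yaw 41.6 shut ~43; r 33.8
[459.6 314.   81.1] [ 3.8 -6.  -0.9]
```

```bash
python3 -m pendant '[{"dx":0,"dy":0.1,"dz":0,"rx":0,"ry":0,"rz":0},{"dx":0,"dy":0.1,"dz":0,"rx":0,"ry":0,"rz":0},{"dx":0,"dy":0,"dz":0,"rx":0,"ry":0,"rz":0}]'>/dev/null;python3 k.py
python3 -m pendant '[{"dx":0,"dy":0.3,"dz":-0.2,"rx":0,"ry":0,"rz":0},{"dx":0,"dy":0.3,"dz":-0.3,"rx":0,"ry":0,"rz":0},{"dx":0,"dy":0,"dz":-2,"rx":0,"ry":0,"rz":0},{"dx":0,"dy":0,"dz":-3,"rx":0,"ry":0,"rz":0},{"dx":0,"dy":0,"dz":-3,"rx":0,"ry":0,"rz":0},{"dx":-2,"dy":-1,"dz":-3,"rx":0,"ry":0,"rz":0},{"dx":-2,"dy":-1,"dz":-2,"rx":0,"ry":0,"rz":0},{"dx":0,"dy":0,"dz":0,"rx":0,"ry":0,"rz":0},{"dx":0,"dy":0,"dz":0,"rx":0,"ry":0,"rz":0},{"dx":0,"dy":0,"dz":0,"rx":0,"ry":0,"rz":0}]'
python3 - <<'E'
from h import *
p,d,W=cloud("wrist")
reg=(W[...,0]>420)&(W[...,0]<600)&(W[...,1]>290)&(W[...,1]<430)
for lo,hi in((83.5,90),(112,119),(63,69)):
    m=(reg&(W[...,2]>lo)&(W[...,2]<hi)).astype(np.uint8);k,l,st,_=cv2.connectedComponentsWithStats(m)
    for i in range(1,k):
        if st[i,4]>30:
            P=W[l==i];c=cv2.minEnclosingCircle(np.ascontiguousarray(P[:,:2],dtype=np.float32));print(lo,len(P),np.median(P,0).round(1),c,"nose" ,np.degrees(np.arctan2(341.3-c[0][1],471.2-c[0][0])))
E
```

```text
keeper 934 nose yaw 41.5 shut ~43; r 33.8
[459.9 313.9  81.1] [ 1.2 -2.9 -0.3]
time_s: 27.57
tool_pos: [424.1, 292.0, 216.1]
orientation: [[0.629, 0.778, 0.001], [0.778, -0.629, 0.001], [0.001, -0.0, -1.0]]
force: [0.8, -0.0, 0.2]
grip_width: -0.002
grip_force: 0.0
83.5 104 [450.9 321.8  85.9] ((450.9255065917969, 321.89508056640625), 5.749497413635254) nose 43.74456446426404
112 530 [507.6 375.7 116. ] ((507.6614685058594, 375.8597717285156), 11.911693572998047) nose -136.5338111476295
63 862 [502.5 371.7  66.1] ((507.684326171875, 375.915771484375), 21.873790740966797) nose -136.50542212044357
```

```bash
python3 -c "
from workcell import order
print(order.finish_job())"
```

```text
the job is handed in; nothing more can be done
None
```

I handed the job in at 27.6 s of the 72 s: the last images show the drive shaft fully seated in the gearmotor and the keeper shut against its stop (second push; the first reopened about 0.3 rad on retreat), and the round-headed shaft still in the stand; no pass or fail result came back.

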